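# Unplug the herb dryer and pump the herb tubes down in the vacuum keeper

## Task

The herbs are dry: first pull the orange power plug out of the herb dryer's socket and leave it in the wooden tray, before you touch any tube. Then move every tube from the dryer into the green vacuum keeper, each upright and fully down in a hole, and when all are in, pump the red-handled lever at least three full strokes, all the way down and letting it come all the way up each time. Leave the mug, the canister and the pepper mill where they are.

Things in the scene. Friction and masses are not known exactly. Their poses are not given: they have to be found in the camera images.
- dryer: herb dryer, a fixed white block 130 (x) x 240 (y) x 70 mm tall with six wells (24 mm wide, 50 mm deep) and, at its +y end, a socket. Origin: centre of its underside; yaw varies.
- socket (a point): centre of the dryer's socket mouth, on its top face (70 mm above the counter). Two sprung balls inside catch the plug's stem: about 8 to 15 N straight up pulls it free, and after some 10 mm it is loose; the stem is 40 mm deep in the socket. z is up; x, y are the dryer's.
- plug: orange power plug (a cordless power pack): square head 36 x 36 x 44 mm tall over a black stem 14 x 18 mm (20 mm over its catch ridges) and 40 mm long, 120 g. Origin: centre of the underside of the head, where the stem begins; z points from the stem to the top of the head. It starts pushed into the socket, head standing on the dryer's top with its sides along the dryer's x and y.
- tray: loose open wooden tray 120 x 120 x 45 mm, walls and floor 5 mm, for the plug. Origin: centre of its underside.
- keeper: vacuum keeper, a fixed green block 130 (x) x 180 (y) x 60 mm tall with six holes, a hand pump on its -y side. Origin: centre of the block's underside; yaw varies.
- hole0 (a point): centre of the mouth of one keeper hole (24 mm wide, 50 mm deep, holes 70 mm apart along the keeper's x, 55 mm along its y), on the keeper's top face 60 mm above the counter. All holes start empty; any tube may go in any of them.
- hole1 (a point): centre of the mouth of one keeper hole (24 mm wide, 50 mm deep, holes 70 mm apart along the keeper's x, 55 mm along its y), on the keeper's top face 60 mm above the counter. All holes start empty; any tube may go in any of them.
- hole2 (a point): centre of the mouth of one keeper hole (24 mm wide, 50 mm deep, holes 70 mm apart along the keeper's x, 55 mm along its y), on the keeper's top face 60 mm above the counter. All holes start empty; any tube may go in any of them.
- hole3 (a point): centre of the mouth of one keeper hole (24 mm wide, 50 mm deep, holes 70 mm apart along the keeper's x, 55 mm along its y), on the keeper's top face 60 mm above the counter. All holes start empty; any tube may go in any of them.
- hole4 (a point): centre of the mouth of one keeper hole (24 mm wide, 50 mm deep, holes 70 mm apart along the keeper's x, 55 mm along its y), on the keeper's top face 60 mm above the counter. All holes start empty; any tube may go in any of them.
- hole5 (a point): centre of the mouth of one keeper hole (24 mm wide, 50 mm deep, holes 70 mm apart along the keeper's x, 55 mm along its y), on the keeper's top face 60 mm above the counter. All holes start empty; any tube may go in any of them.
- tube0: herb tube with a blue cap; may be absent. 95 mm tall: body 20 mm across with a rounded foot, cap 30 mm across over the top 25 mm; 50 g. Origin: centre of its foot; z up along the tube. Starts in a dryer well (wells are 70 mm apart along the dryer's x, 55 mm along its y), foot 20 mm above the counter; right down in a keeper hole its foot is 10 mm above the counter.
- tube1: herb tube with a yellow cap; may be absent. 95 mm tall: body 20 mm across with a rounded foot, cap 30 mm across over the top 25 mm; 50 g. Origin: centre of its foot; z up along the tube. Starts in a dryer well (wells are 70 mm apart along the dryer's x, 55 mm along its y), foot 20 mm above the counter; right down in a keeper hole its foot is 10 mm above the counter.
- tube2: herb tube with a red cap; may be absent. 95 mm tall: body 20 mm across with a rounded foot, cap 30 mm across over the top 25 mm; 50 g. Origin: centre of its foot; z up along the tube. Starts in a dryer well (wells are 70 mm apart along the dryer's x, 55 mm along its y), foot 20 mm above the counter; right down in a keeper hole its foot is 10 mm above the counter.
- tube3: herb tube with a green cap; may be absent. 95 mm tall: body 20 mm across with a rounded foot, cap 30 mm across over the top 25 mm; 50 g. Origin: centre of its foot; z up along the tube. Starts in a dryer well (wells are 70 mm apart along the dryer's x, 55 mm along its y), foot 20 mm above the counter; right down in a keeper hole its foot is 10 mm above the counter.
- tube4: herb tube with a white cap; may be absent. 95 mm tall: body 20 mm across with a rounded foot, cap 30 mm across over the top 25 mm; 50 g. Origin: centre of its foot; z up along the tube. Starts in a dryer well (wells are 70 mm apart along the dryer's x, 55 mm along its y), foot 20 mm above the counter; right down in a keeper hole its foot is 10 mm above the counter.
- tube5: herb tube with a black cap; may be absent. 95 mm tall: body 20 mm across with a rounded foot, cap 30 mm across over the top 25 mm; 50 g. Origin: centre of its foot; z up along the tube. Starts in a dryer well (wells are 70 mm apart along the dryer's x, 55 mm along its y), foot 20 mm above the counter; right down in a keeper hole its foot is 10 mm above the counter.
- lever (a joint): pump lever angle, rad: 0 fully up (a spring returns it there), 0.75 fully down; pushing down takes about 3 to 9 N at the grip.
- lever_grip (a point): centre of the lever's red cross-bar grip (20 mm thick, 76 mm long, lying along the keeper's y). It starts about 174 mm above the counter and is about 64 mm above it when the lever is fully down; x, y of the point are the keeper's when the lever is level.
- lever_hinge (a point): point on the lever's hinge axis (which runs along the keeper's y), 110 mm above the counter. The grip is 150 mm from it, towards the keeper's -x; fully up the lever rises 0.44 rad above level, fully down it is 0.31 rad below level.
- mug: blue mug, 80 mm across, 90 mm tall, bystander. Origin: centre of its underside.
- canister: white canister with wooden lid, 90 mm across, 130 mm tall, bystander. Origin: centre of its underside.
- mill: dark wooden pepper mill, 56 mm across, 150 mm tall, bystander. Origin: centre of its underside.

How it is judged:
By the outcome, as a careful person would: the job done as asked, in the order asked, and still so for the second after the job is handed in, with the robot touching nothing.
Of tube0, tube1, tube2, tube3, tube4, tube5 only 4 to 6 are there at a start; the rules pass over those that are not, and their reading is None.
At some moment in a run one of tray may be knocked a few centimetres aside while the robot is not near it.
Once in a run the grip may slacken for a moment while it holds something.
It also fails if it takes over 210 s, if anything falls off the work surface, if the arm or the gripper's body presses on something with over 40 N, if the wrist force passes 120 N, or if a joint passes its speed limit or range.

## Robot

A 6-joint arm with a two-finger parallel gripper is mounted at the origin on the work surface. World frame = base frame: x ahead of the robot, y to its left, z up, the work surface at z = 0. Lengths are in mm, angles in rad, forces in N, time in s.
With the tool pointing down it reaches from about 400 to 925 mm from the base axis. Payload 12.5 kg.
Tool frame: the origin (TCP) lies at the very end of the fingers, on their centre line; the grasp point (between the pads) lies behind it (env.grip_depth is the z of the grasp point in the tool frame, in mm); z points along the fingers, y is the line along which they close (so a half turn about z gives the same grasp; the last joint's range is limited). The gripper opens to 95 mm and grips with 3 to 60 N. Pads are 20 mm wide; open, the fingers measure 119 mm over their backs; the gripper's body (75 mm by 180 mm) begins 59 mm behind the grasp point.
Start: joints at [-1.379, 0.491, 1.559, -0, 1.092, -0.106], TCP at [183.409, -597.501, 214.661] pointing down, gripper open.
Joint ranges: [-3.1, 3.1], [-0.84, 2.19], [0.05, 2.79], [-1.13, 4.28], [0.06, 2.93], [-2.69, 2.69]. Speed limits (rad/s): [2.22, 2.22, 2.79, 3.14, 3.14, 3.14].

## Interface

Orientations are given as [roll, pitch, yaw] about the fixed x, y, z axes, in that order (R = Rz(yaw) Ry(pitch) Rx(roll)).
In Python, from cell import env, optics gives the robot as it stands.
- The arm moves only by the tool step_arm, never from a script. Its argument "moves" is a list of rows, each an object of numbers: "tx", "ty", "tz": the shift along the tool's x, y, z in mm; "roll": the turn about the tool's z in rad. In form: [{"tx": .., "ty": .., "tz": .., "roll": ..}, ...]. A call has 1 to 12 rows; each row is the pose to reach, as a shift and turn from the pose commanded when the call began, along the tool's axes at that moment; what a row does not reach only later rows make up. A row lasts 1/12 s, in which the tool goes at most 41.7 mm and 7.16 degrees, less where a joint would pass 70% of its speed; a pose out of reach is approached as far as the arm can. A call with a gripper value outside its range is refused whole. "grip" is the finger opening in mm, from 0 to 95.1, set as the call begins (left out, the last holds). The fingers move at their own pace and stop on an object; the grip force is fixed at half the most. Time passes only in rows, so rows that repeat a pose let the fingers close. It gives the time, the measured TCP pose, the force, the opening and the grip force at its end, in the units of the state.
- env.state(): the state, without advancing time (a new reading comes with each control period).
- optics.read_camera(name): name is "scene" or "top" or "wrist"; returns a dict with "pixels" (480x640x3 uint8, blue, green, red), "mtx" (3x3 intrinsics, pixels), "view" (4x4, takes a point from world to camera coordinates). Camera axes: x right, y down, z forward; pixel columns grow to the right and rows downward; lengths in mm; the calibration is good to about 2 mm. A picture is of the moment at which its call begins. There is no depth.
- env.job_done(): hands the job in; it is judged then, once.
The state is a dict: "t": time; "joints": joint angles; "qvel": joint speeds; "tau": joint torques, N m; "eef_pos": TCP position; "tcp_rot": TCP orientation; "ft_force": force on the tool from outside, world axes, zero at the start; "moment": the same for the moment, N m; "opening": opening from 0.0 (shut) to 1.0 (fully open); "grip_force": force on a finger pad.
Only numpy, scipy, OpenCV 4.12 (cv2) and the standard library are available. Lean on these libraries where they do the work, as an engineer would, in place of code of your own. Each camera call takes 0.05 s, during which the arm holds its last target. There are 200 camera calls.

## Working session

There is one attempt and no reset: what is moved stays moved. The work goes in short steps, Python scripts to look and compute and a tool call to move; the robot and the scene stay as the last step left them, time stands still between calls to the robot, and variables do not carry over. Pictures are saved under pics/ and viewed, at most 14 in all, crops included, and the job is handed in when it is done.

Besides the shell and the picture viewer there is one more tool, called by a JSON object that holds its "api" and its "payload". step_arm: Moves the arm, as the interface text tells. Its arguments: {"type":"object","properties":{"moves":{"type":"array"},"grip":{"type":"number"}},"required":["moves"]}

```bash
mkdir -p pics; python3 - <<'E'
from cell import env, optics
import cv2, numpy as np
for n in ("scene","top"):
    d=optics.read_camera(n); cv2.imwrite(f"pics/{n}0.png",d["pixels"])
    np.savez(f"{n}.npz",**d); print(n,np.round(d["mtx"],1).tolist(),np.round(d["view"],3).tolist())
print(env.state(),env.grip_depth)
E
```

```text
scene [[567.5, 0.0, 321.2], [0.0, 567.5, 235.3], [0.0, 0.0, 1.0]] [[0.576, 0.817, -0.011, -308.093], [0.436, -0.319, -0.841, -145.211], [-0.691, 0.48, -0.541, 1805.308], [0.0, 0.0, 0.0, 1.0]]
top [[617.2, 0.0, 321.4], [0.0, 617.2, 243.0], [0.0, 0.0, 1.0]] [[0.011, -1.0, 0.001, 9.06], [-0.997, -0.011, -0.073, 558.451], [0.073, 0.0, -0.997, 1721.593], [0.0, 0.0, 0.0, 1.0]]
{'t': 0.1, 'joints': array([-1.37860207e+00,  4.91490826e-01,  1.55939098e+00,  8.19078128e-06,
        1.09170703e+00, -1.05575171e-01]), 'qvel': array([-3.18263326e-03, -2.33365099e-03, -1.34522672e-04,  1.21979302e-03,
        8.84584741e-05, -6.13887650e-04]), 'tau': array([ 2.52586338e-03, -6.13625765e+01, -2.58605254e+01,  6.94099884e-02,
        4.70910617e-02, -5.57867259e-05]), 'eef_pos': array([ 183.36443814, -597.2689565 ,  214.12458644]), 'tcp_rot': array([-3.14060278e+00, -1.12202063e-04,  2.97765591e-01]), 'ft_force': array([0.16084017, 0.26154014, 0.43413619]), 'moment': array([-0.01077261,  0.02195108, -0.08949374]), 'grip_force': 0.0, 'opening': 0.9984372490031707} -18.8
```

View pics/top0.png

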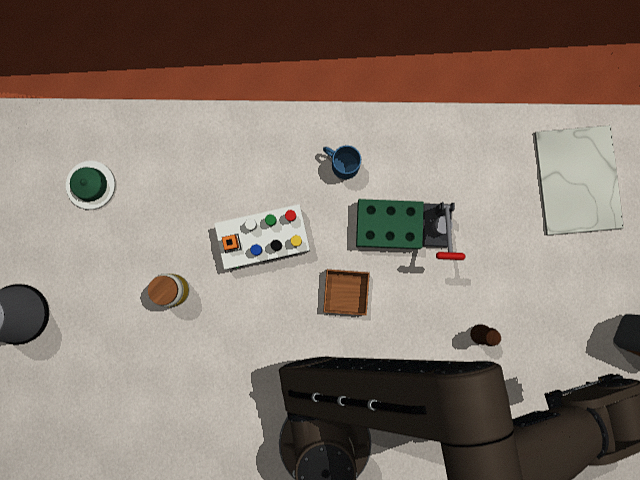

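View pics/scene0.png

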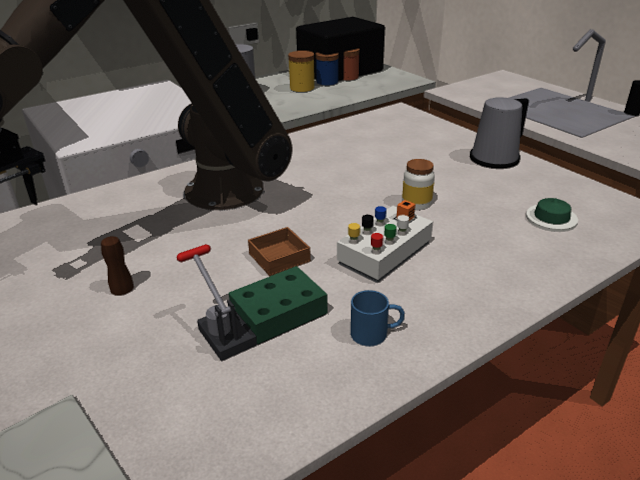

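The top view shows all six tubes in the dryer: blue (256,250), black (276,245), yellow (296,241), white (250,225), green (270,220) and red (290,215). The plug is at (230,242), the keeper holes around (371..415, 210..236), the lever grip at (450,256) and the tray at (346,292). The scene view agrees.

```bash
cat > h.py <<'E'
import numpy as np, cv2
from scipy.optimize import least_squares
def ray(d,uv,z):
    V=d["view"];R=V[:3,:3];c=-R.T@V[:3,3]
    r=R.T@np.linalg.inv(d["mtx"])@[uv[0],uv[1],1.]
    return (c+r*(z-c[2])/r[2])[:2]
def blob(hsv,seed,lo,hi,w=11):
    """centroid of the component nearest the seed, area"""
    x,y=map(int,seed); a=cv2.inRange(hsv[y-w:y+w+1,x-w:x+w+1],np.array(lo),np.array(hi))
    n,l,s,c=cv2.connectedComponentsWithStats(a)
    if n<2: return None
    i=1+np.argmax(s[1:,4]-3*np.linalg.norm(c[1:]-w,axis=1)); return c[i]+[x-w,y-w],s[i,4]
def T(p,q): # pose x,y,yaw applied to local points
    c,s=np.cos(p[2]),np.sin(p[2]); return np.array(q)@np.array([[c,s],[-s,c]])+p[:2]
def fit(q,w,p0): 
    r=least_squares(lambda p:(T(p,q)-w).ravel(),p0); return r.x,np.round(T(r.x,q)-w,1)
E
python3 - <<'E'
from h import *
d=dict(np.load("top.npz")); im=d["pixels"]; hsv=cv2.cvtColor(im,cv2.COLOR_BGR2HSV)
S=dict(blue=((256,250),(100,120,40),(125,255,255),102.5),yellow=((296,241),(18,120,80),(35,255,255),102.5),
red=((290,215),(0,150,60),(6,255,255),102.5),green=((270,220),(50,90,30),(85,255,255),102.5),
black=((276,245),(0,0,0),(180,255,50),102.5),white=((250,226),(0,0,215),(180,40,255),102.5),plug=((230,242),(5,150,60),(17,255,255),92))
P={}
for k,(s,lo,hi,z) in S.items():
    b=blob(hsv,s,lo,hi,8 if k!="plug" else 12)
    if b: P[k]=ray(d,b[0],z); print(k,b[0].round(1),b[1],P[k].round(1))
H=[]
for s in [(371,210),(393,210),(415,211),(370,235),(392,236),(414,236)]:
    b=blob(hsv,s,(0,0,0),(180,255,45),7); H.append(ray(d,b[0],60)); print(b[0].round(1),b[1],H[-1].round(1))
g=blob(hsv,(450,256),(0,150,60),(6,255,255),20); print("grip",g,ray(d,g[0],174))
t=cv2.inRange(hsv[260:325,310:380],np.array((5,90,30)),np.array((20,255,255)))
c=max(cv2.findContours(t,0,1)[0],key=cv2.contourArea); r=cv2.minAreaRect(c); print("tray",r,ray(d,np.array(r[0])+[310,260],40))
np.savez("P.npz",H=H,**P)
crop=im[190:330,200:480]; cv2.imwrite("pics/c1.png",cv2.resize(crop,None,fx=2.85,fy=2.85,interpolation=cv2.INTER_CUBIC))
E
```

```text
blue [255.7 249.4] 94 [533.  191.7]
yellow [295.8 240.4] 97 [558.6  84.1]
red [290.  215.1] 93 [626.9 100.8]
green [270.1 219.6] 94 [614.1 154.4]
black [275.9 245. ] 93 [545.7 137.5]
white [248.3 223.2] 52 [603.7 212.8]
plug [230. 242.] 167 [553.  262.8]
[370.8 209.5] 59 [ 649.9 -120.5]
[390.4 210.4] 58 [ 648.1 -174.8]
[410.8 211.1] 52 [ 646.9 -231.3]
[369.8 234.6] 59 [ 580.3 -118.1]
[389.8 235.5] 57 [ 578.4 -173.3]
[409.9 236.2] 53 [ 577.  -228.8]
grip (array([450.29189189, 255.46486486]), np.int32(185)) [ 518.65085448 -316.30508408]
tray ((36.047855377197266, 32.028594970703125), (43.27845001220703, 43.079017639160156), 4.289153099060059) [421.29157199 -54.59918627]
```

View pics/c1.png

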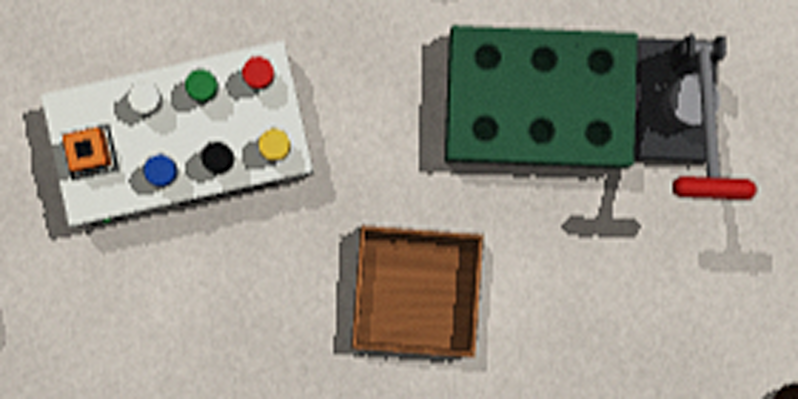

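The crop confirms the layout: plug head in the dryer's left end, keeper holes clean and dark, and the tray slightly turned.

```bash
cat >> h.py <<'E'
def shifts(st,pts):
    """rows (tx,ty,tz,roll) from the present pose for world targets (x,y,z,yaw)"""
    p=st["eef_pos"]; a=st["tcp_rot"][2]
    for x,y,z,w in pts:
        dx,dy=x-p[0],y-p[1]
        print(dict(tx=round(np.cos(a)*dx+np.sin(a)*dy,1),ty=round(np.sin(a)*dx-np.cos(a)*dy,1),tz=round(p[2]-z,1),roll=round(a-w,3)))
E
python3 - <<'E'
from h import *
from cell import env
P=dict(np.load("P.npz"))
q=[(-35,55),(-35,-55),(35,-55),(35,0),(-35,0)]; k=["blue","yellow","red","green","black"]
dr,res=fit(q,[P[i] for i in k],[580,146,.23]); print(dr,res.tolist())
print("white",T(dr,[(35,55)]),"plugloc",np.linalg.norm(P["plug"]-dr[:2]),T(dr,[(0,120)]),P["plug"])
kp,res=fit([(35,55),(35,0),(35,-55),(-35,55),(-35,0),(-35,-55)],P["H"],[613,-174,-.03]); print(kp,res.tolist())
print(T(kp,[(35,55),(35,0),(35,-55),(-35,55),(-35,0),(-35,-55)]).round(1).tolist(), T(dr,q+[(35,55)]).round(1).tolist())
# cross-check with the scene camera
s=dict(np.load("scene.npz")); hsv=cv2.cvtColor(s["pixels"],cv2.COLOR_BGR2HSV)
for n,sd,lo,hi in [("blue",(380,214),(100,120,40),(125,255,255)),("yellow",(354,230),(18,120,80),(35,255,255)),("red",(377,241),(0,150,60),(6,255,255)),("green",(390,231),(50,90,30),(85,255,255))]:
    b=blob(hsv,sd,lo,hi,11); print(n,b,ray(s,b[0],102.5).round(1),P[n].round(1))
for sd in [(248,295),(272,287),(293,278)]:
    b=blob(hsv,sd,(0,0,0),(180,255,45),7); b is not None and print(b,ray(s,b[0],60))
shifts(env.state(),[(480,-300,300,.9),(553,262.8,200,dr[2]+np.pi/2)])
E
```

```text
[5.79895447e+02 1.46037218e+02 2.35929669e-01] [[-0.0, -0.4], [0.1, 0.2], [-0.2, -0.0], [-0.2, -0.1], [0.2, 0.3]]
white [[601.06977315 207.69472317]] plugloc 119.84159000466201 [[551.84580718 262.71291265]] [553.01388106 262.82500899]
[ 6.13430787e+02 -1.74468259e+02 -2.93580786e-02] [[0.1, -0.0], [0.3, -0.7], [-0.1, 0.8], [-0.3, -0.3], [0.1, -0.1], [-0.1, 0.4]]
[[650.0, -120.5], [648.4, -175.5], [646.8, -230.5], [580.1, -118.5], [578.4, -173.4], [576.8, -228.4]] [[533.0, 191.3], [558.7, 84.4], [626.8, 100.7], [613.9, 154.2], [545.9, 137.9], [601.1, 207.7]]
blue (array([379.92 , 212.576]), np.int32(125)) [533.6 188.5] [533.  191.7]
yellow (array([353.76923077, 229.51748252]), np.int32(143)) [558.7  83. ] [558.6  84.1]
red (array([376.26174497, 239.81208054]), np.int32(149)) [627.2  98. ] [626.9 100.8]
green (array([389.77372263, 230.37226277]), np.int32(137)) [614.2 152.1] [614.1 154.4]
(array([247.56818182, 294.09090909]), np.int32(44)) [ 579.24835406 -231.03816273]
(array([269.24390244, 285.43902439]), np.int32(41)) [ 580.66540738 -175.91061068]
(array([290.10526316, 277.10526316]), np.int32(38)) [ 582.06189712 -120.69507458]
{'tx': np.float64(370.8), 'ty': np.float64(-197.2), 'tz': np.float64(-85.9), 'roll': np.float64(-0.602)}
{'tx': np.float64(605.7), 'ty': np.float64(-713.8), 'tz': np.float64(14.1), 'roll': np.float64(-1.509)}
```

{"api": "step_arm", "payload": {"moves": [{"tx": 60, "ty": -30, "tz": -86, "roll": -0.1}, {"tx": 370, "ty": -197, "tz": -86, "roll": -0.6}, {"tx": 370, "ty": -197, "tz": -86, "roll": -0.6}, {"tx": 370, "ty": -197, "tz": -86, "roll": -0.6}, {"tx": 370, "ty": -197, "tz": -86, "roll": -0.6}, {"tx": 370, "ty": -197, "tz": -86, "roll": -0.6}, {"tx": 370, "ty": -197, "tz": -86, "roll": -0.6}, {"tx": 370, "ty": -197, "tz": -86, "roll": -0.6}, {"tx": 370, "ty": -197, "tz": -86, "roll": -0.6}, {"tx": 370, "ty": -197, "tz": -86, "roll": -0.6}, {"tx": 370, "ty": -197, "tz": -86, "roll": -0.6}, {"tx": 370, "ty": -197, "tz": -86, "roll": -0.6}], "grip": 60}}

```text
t: 1.1
eef_pos: [481.9, -297.5, 301.0]
tcp_rot: [3.141, -0.001, 0.902]
ft_force: [0.2, 0.1, 0.1]
opening: 0.631
grip_force: 0.0
```

```bash
python3 - <<'E'
from h import *
from cell import env
shifts(env.state(),[(553,262,200,.236+np.pi/2)])
E
```

```text
{'tx': np.float64(483.0), 'ty': np.float64(-291.2), 'tz': np.float64(101.0), 'roll': np.float64(-0.905)}
```

{"api": "step_arm", "payload": {"moves": [{"tx": 483, "ty": -291, "tz": 40, "roll": -0.905}, {"tx": 483, "ty": -291, "tz": 40, "roll": -0.905}, {"tx": 483, "ty": -291, "tz": 40, "roll": -0.905}, {"tx": 483, "ty": -291, "tz": 40, "roll": -0.905}, {"tx": 483, "ty": -291, "tz": 40, "roll": -0.905}, {"tx": 483, "ty": -291, "tz": 40, "roll": -0.905}, {"tx": 483, "ty": -291, "tz": 40, "roll": -0.905}, {"tx": 483, "ty": -291, "tz": 40, "roll": -0.905}, {"tx": 483, "ty": -291, "tz": 40, "roll": -0.905}, {"tx": 483, "ty": -291, "tz": 40, "roll": -0.905}, {"tx": 483, "ty": -291, "tz": 40, "roll": -0.905}, {"tx": 483, "ty": -291, "tz": 40, "roll": -0.905}]}}

```text
t: 2.1
eef_pos: [544.2, 195.3, 264.8]
tcp_rot: [-3.141, 0.0, 1.802]
ft_force: [0.6, -0.5, 0.6]
opening: 0.635
grip_force: 0.0
```

{"api": "step_arm", "payload": {"moves": [{"tz": 0}, {"tz": 0}]}}

```text
validation failed for argument at $.mo...
```

```bash
python3 - <<'E'
from h import *
from cell import env,optics
shifts(env.state(),[(552.5,262,200,.236+np.pi/2)])
d=optics.read_camera("wrist"); np.savez("w1.npz",**d); cv2.imwrite("pics/w1.png",d["pixels"])
E
```

```text
{'tx': np.float64(63.0), 'ty': np.float64(23.4), 'tz': np.float64(64.8), 'roll': np.float64(-0.004)}
```

View pics/w1.png

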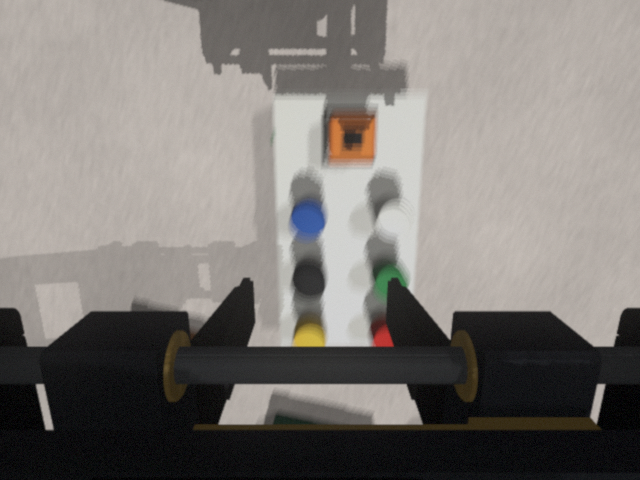

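The wrist view shows the dryer slightly motion-blurred, with the plug head at (351,138) and the caps below it. The arm had not settled, so I'll settle it before measuring again.

{"api": "step_arm", "payload": {"moves": [{"tx": 60, "ty": 23, "tz": 20, "roll": 0}, {"tx": 60, "ty": 23, "tz": 40, "roll": 0}, {"tx": 60, "ty": 23, "tz": 40, "roll": 0}, {"tx": 60, "ty": 23, "tz": 40, "roll": 0}, {"tx": 60, "ty": 23, "tz": 40, "roll": 0}]}}

```text
t: 2.57
eef_pos: [553.1, 256.7, 225.3]
tcp_rot: [-3.141, 0.0, 1.803]
ft_force: [0.5, -0.6, 0.6]
opening: 0.627
grip_force: 0.0
```

```bash
python3 - <<'E'
from h import *
from cell import env,optics
d=optics.read_camera("wrist"); hsv=cv2.cvtColor(d["pixels"],cv2.COLOR_BGR2HSV); np.savez("w2.npz",**d)
def big(lo,hi,z,n):
    m=cv2.inRange(hsv,np.array(lo),np.array(hi)); k,l,s,c=cv2.connectedComponentsWithStats(m); i=1+np.argmax(s[1:,4]); print(n,c[i].round(1),s[i],ray(d,c[i],z).round(1))
big((5,150,60),(17,255,255),95,"plug"); big((100,120,40),(125,255,255),102.5,"blue"); big((50,90,30),(85,255,255),102.5,"green")
print(np.round(np.linalg.inv(d["view"])[:3],3).tolist(), env.state()["eef_pos"])
shifts(env.state(),[(552.5,262,76,.236+np.pi/2)])
E
```

```text
plug [320.7 226.9] [ 296  203   50   49 1849] [553.1 258.7]
blue [274.5 312.4] [ 256  295   38   36 1036] [533.1 184.5]
green [364.1 387. ] [350 384  30   9 188] [619.5 134.9]
[[0.973, 0.22, 0.062, 535.717], [0.229, -0.937, -0.265, 330.667], [-0.0, 0.272, -0.962, 396.067]] [553.31535413 256.47212114 225.93080954]
{'tx': np.float64(5.6), 'ty': np.float64(0.5), 'tz': np.float64(149.9), 'roll': np.float64(-0.005)}
```

{"api": "step_arm", "payload": {"moves": [{"tx": 4, "ty": 0.5, "tz": 40, "roll": 0}, {"tx": 4, "ty": 0.5, "tz": 80, "roll": 0}, {"tx": 4, "ty": 0.5, "tz": 110, "roll": 0}, {"tx": 4, "ty": 0.5, "tz": 130, "roll": 0}, {"tx": 4, "ty": 0.5, "tz": 142, "roll": 0}, {"tx": 4, "ty": 0.5, "tz": 149, "roll": 0}, {"tx": 4, "ty": 0.5, "tz": 149, "roll": 0}, {"tx": 4, "ty": 0.5, "tz": 149, "roll": 0}]}}

```text
t: 3.28
eef_pos: [553.2, 261.4, 77.5]
tcp_rot: [3.14, -0.0, 1.802]
ft_force: [0.3, 0.7, 0.3]
opening: 0.631
grip_force: 0.0
```

{"api": "step_arm", "payload": {"moves": [{"tx": 0, "ty": 0, "tz": 0, "roll": 0}, {"tx": 0, "ty": 0, "tz": 0, "roll": 0}, {"tx": 0, "ty": 0, "tz": 0, "roll": 0}, {"tx": 0, "ty": 0, "tz": 0, "roll": 0}, {"tx": 0, "ty": 0, "tz": 0, "roll": 0}, {"tx": 0, "ty": 0, "tz": 0, "roll": 0}], "grip": 20}}

```text
t: 3.78
eef_pos: [552.6, 261.6, 76.8]
tcp_rot: [3.141, 0.0, 1.803]
ft_force: [-2.0, -0.6, 6.3]
opening: 0.383
grip_force: 30.0
```

{"api": "step_arm", "payload": {"moves": [{"tx": 0, "ty": 0, "tz": -3, "roll": 0}, {"tx": 0, "ty": 0, "tz": -6, "roll": 0}, {"tx": 0, "ty": 0, "tz": -9, "roll": 0}, {"tx": 0, "ty": 0, "tz": -12, "roll": 0}, {"tx": 0, "ty": 0, "tz": -16, "roll": 0}, {"tx": 0, "ty": 0, "tz": -20, "roll": 0}, {"tx": 0, "ty": 0, "tz": -30, "roll": 0}, {"tx": 0, "ty": 0, "tz": -50, "roll": 0}, {"tx": 0, "ty": 0, "tz": -80, "roll": 0}, {"tx": 0, "ty": 0, "tz": -110, "roll": 0}, {"tx": 0, "ty": 0, "tz": -110, "roll": 0}, {"tx": 0, "ty": 0, "tz": -110, "roll": 0}]}}

```text
t: 4.78
eef_pos: [553.1, 261.8, 188.5]
tcp_rot: [3.138, -0.0, 1.803]
ft_force: [-0.5, 0.2, -0.9]
opening: 0.373
grip_force: 30.0
```

```bash
python3 - <<'E'
from h import *
from cell import env,optics
d=optics.read_camera("top"); im=d["pixels"]; hsv=cv2.cvtColor(im,cv2.COLOR_BGR2HSV)
t=cv2.inRange(hsv[250:340,300:400],np.array((5,90,30)),np.array((20,255,255)))
c=max(cv2.findContours(t,0,1)[0],key=cv2.contourArea); r=cv2.minAreaRect(c); c=ray(d,np.array(r[0])+[300,250],40); print("tray",r,c)
d=optics.read_camera("scene"); cv2.imwrite("pics/s2.png",d["pixels"][120:360,150:470])
tr=[c[0],c[1]-1,-.075]; g=T(tr,[(28,28)])[0]; print(g)
shifts(env.state(),[(*g,186,1.496),(*g,53,1.496)])
E
```

```text
tray ((46.00497055053711, 42.100372314453125), (43.353240966796875, 43.22859573364258), 4.289153099060059) [421.09169561 -54.48181265]
[451.11101432 -29.65855755]
{'tx': np.float64(-260.1), 'ty': np.float64(-165.2), 'tz': np.float64(-0.1), 'roll': np.float64(0.307)}
{'tx': np.float64(-260.1), 'ty': np.float64(-165.2), 'tz': np.float64(132.9), 'roll': np.float64(0.307)}
```

View pics/s2.png

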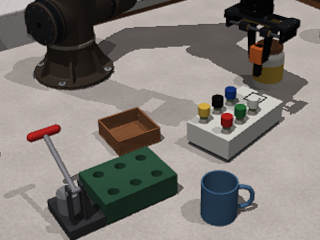

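The crop shows the plug out and held in the gripper with its stem below, and the tray is unmoved.

{"api": "step_arm", "payload": {"moves": [{"tx": -260, "ty": -165, "tz": 0, "roll": 0.307}, {"tx": -260, "ty": -165, "tz": 0, "roll": 0.307}, {"tx": -260, "ty": -165, "tz": 0, "roll": 0.307}, {"tx": -260, "ty": -165, "tz": 0, "roll": 0.307}, {"tx": -260, "ty": -165, "tz": 0, "roll": 0.307}, {"tx": -260, "ty": -165, "tz": 0, "roll": 0.307}, {"tx": -260, "ty": -165, "tz": 0, "roll": 0.307}, {"tx": -260, "ty": -165, "tz": 0, "roll": 0.307}, {"tx": -260, "ty": -165, "tz": 0, "roll": 0.307}, {"tx": -260, "ty": -165, "tz": 40, "roll": 0.307}, {"tx": -260, "ty": -165, "tz": 70, "roll": 0.307}, {"tx": -260, "ty": -165, "tz": 70, "roll": 0.307}]}}

```text
t: 5.88
eef_pos: [449.3, -28.6, 111.8]
tcp_rot: [-3.133, -0.001, 1.496]
ft_force: [-0.0, -0.2, -0.7]
opening: 0.375
grip_force: 30.0
```

```bash
python3 - <<'E'
from h import *
from cell import env,optics
shifts(env.state(),[(451,-29.7,53,1.496)])
d=optics.read_camera("scene"); cv2.imwrite("pics/s3.png",cv2.resize(d["pixels"][160:300,190:350],None,fx=3,fy=3))
E
```

```text
{'tx': np.float64(-1.0), 'ty': np.float64(1.7), 'tz': np.float64(58.8), 'roll': np.float64(-0.0)}
```

View pics/s3.png

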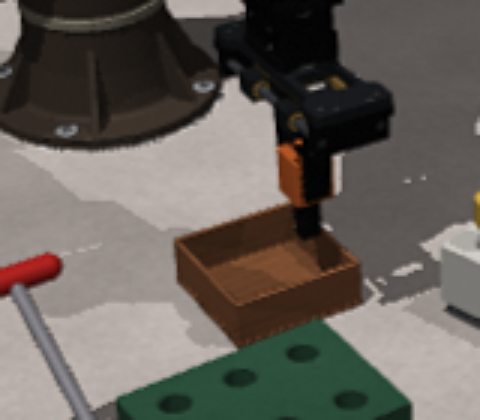

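The plug hangs over the tray corner. Next I'll lower it, release it and look.

{"api": "step_arm", "payload": {"moves": [{"tx": -1, "ty": 1.5, "tz": 20, "roll": 0}, {"tx": -1, "ty": 1.5, "tz": 40, "roll": 0}, {"tx": -1, "ty": 1.5, "tz": 50, "roll": 0}, {"tx": -1, "ty": 1.5, "tz": 56, "roll": 0}, {"tx": -1, "ty": 1.5, "tz": 59, "roll": 0}, {"tx": -1, "ty": 1.5, "tz": 60, "roll": 0}, {"tx": -1, "ty": 1.5, "tz": 60, "roll": 0}, {"tx": -1, "ty": 1.5, "tz": 60, "roll": 0}, {"tx": -1, "ty": 1.5, "tz": 60, "roll": 0}]}}

```text
t: 6.68
eef_pos: [453.4, -30.5, 56.9]
tcp_rot: [3.14, 0.0, 1.496]
ft_force: [-0.5, -0.0, -1.0]
opening: 0.379
grip_force: 30.0
```

{"api": "step_arm", "payload": {"moves": [{"tx": 0, "ty": 0, "tz": 0, "roll": 0}, {"tx": 0, "ty": 0, "tz": 0, "roll": 0}, {"tx": 0, "ty": 0, "tz": 0, "roll": 0}, {"tx": 0, "ty": 0, "tz": 0, "roll": 0}, {"tx": 0, "ty": 0, "tz": -20, "roll": 0}, {"tx": 0, "ty": 0, "tz": -60, "roll": 0}, {"tx": 0, "ty": 0, "tz": -60, "roll": 0}], "grip": 50}}

```text
t: 7.27
eef_pos: [455.0, -30.8, 120.8]
tcp_rot: [3.135, 0.001, 1.496]
ft_force: [-0.2, 0.0, 1.5]
opening: 0.523
grip_force: 0.0
```

```bash
python3 - <<'E'
from h import *
from cell import env,optics
a=optics.read_camera("scene")["pixels"][160:300,190:350]; b=optics.read_camera("top")["pixels"][230:330,290:390]
cv2.imwrite("pics/s4.png",np.hstack([cv2.resize(a,(400,350)),cv2.resize(b,(350,350))]))
E
```

```text
(no output)
```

View pics/s4.png

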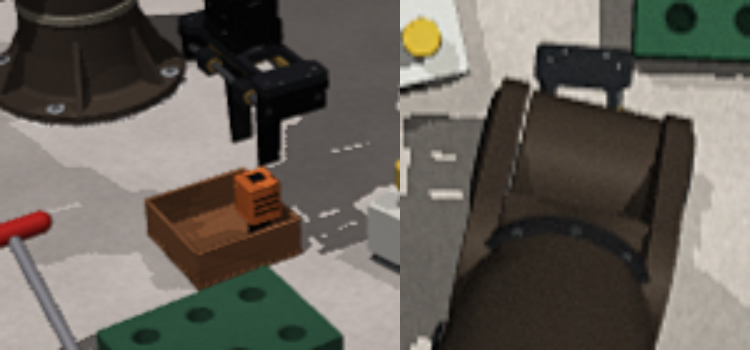

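The plug stands upright in the tray corner, inside the walls. It could topple outwards if the tray is knocked, so I'll tip it inward to lie flat.

{"api": "step_arm", "payload": {"moves": [{"tx": 0, "ty": 20, "tz": 0, "roll": 0}, {"tx": 0, "ty": 42, "tz": 0, "roll": 0}, {"tx": 0, "ty": 42, "tz": 0, "roll": 0}, {"tx": 0, "ty": 42, "tz": 0, "roll": 0}, {"tx": 0, "ty": 42, "tz": 0, "roll": 0}, {"tx": 0, "ty": 42, "tz": 0, "roll": 0}], "grip": 0}}

```text
t: 7.87
eef_pos: [493.9, -33.5, 115.6]
tcp_rot: [-3.14, -0.0, 1.496]
ft_force: [-0.3, -0.1, 0.1]
opening: 0.159
grip_force: 0.0
```

{"api": "step_arm", "payload": {"moves": [{"tx": 0, "ty": 0, "tz": 20, "roll": 0}, {"tx": 0, "ty": 0, "tz": 40, "roll": 0}, {"tx": 0, "ty": 0, "tz": 40, "roll": 0}, {"tx": 0, "ty": 0, "tz": 40, "roll": 0}]}}

```text
t: 8.2
eef_pos: [494.1, -33.5, 75.9]
tcp_rot: [-3.139, -0.0, 1.496]
ft_force: [0.2, -0.3, 0.7]
opening: 0.005
grip_force: 0.0
```

{"api": "step_arm", "payload": {"moves": [{"tx": 0, "ty": -6, "tz": 0, "roll": 0}, {"tx": 0, "ty": -12, "tz": 0, "roll": 0}, {"tx": 0, "ty": -16, "tz": 0, "roll": 0}, {"tx": 0, "ty": -20, "tz": 0, "roll": 0}, {"tx": 0, "ty": -24, "tz": 0, "roll": 0}, {"tx": 0, "ty": -28, "tz": 0, "roll": 0}, {"tx": 0, "ty": -32, "tz": 0, "roll": 0}, {"tx": 0, "ty": -36, "tz": 0, "roll": 0}, {"tx": 0, "ty": -40, "tz": 0, "roll": 0}, {"tx": 0, "ty": -40, "tz": 0, "roll": 0}, {"tx": 0, "ty": -40, "tz": 0, "roll": 0}, {"tx": 0, "ty": -40, "tz": 0, "roll": 0}]}}

```text
t: 9.2
eef_pos: [455.3, -30.7, 76.3]
tcp_rot: [3.141, 0.0, 1.496]
ft_force: [-0.3, 0.3, -1.2]
opening: 0.006
grip_force: 0.0
```

```bash
python3 - <<'E'
from h import *
from cell import env,optics
a=optics.read_camera("scene")["pixels"][180:280,220:340]
cv2.imwrite("pics/s5.png",cv2.resize(a,(480,400)))
shifts(env.state(),[(454,-32,200,1.6),(533,190,200,1.807)])
E
```

```text
{'tx': np.float64(-1.4), 'ty': np.float64(-1.3), 'tz': np.float64(-123.8), 'roll': np.float64(-0.104)}
{'tx': np.float64(225.9), 'ty': np.float64(60.9), 'tz': np.float64(-123.8), 'roll': np.float64(-0.311)}
```

View pics/s5.png

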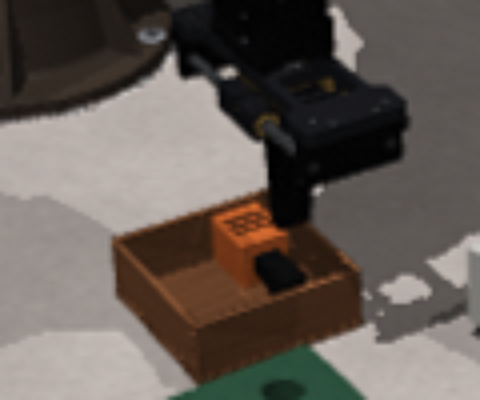

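The plug lies flat inside the tray. Next is the blue tube.

{"api": "step_arm", "payload": {"moves": [{"tx": 0, "ty": 0, "tz": -40, "roll": 0}, {"tx": 0, "ty": 0, "tz": -80, "roll": -0.1}, {"tx": 0, "ty": 0, "tz": -115, "roll": -0.2}, {"tx": 226, "ty": 61, "tz": -115, "roll": -0.311}, {"tx": 226, "ty": 61, "tz": -115, "roll": -0.311}, {"tx": 226, "ty": 61, "tz": -115, "roll": -0.311}, {"tx": 226, "ty": 61, "tz": -115, "roll": -0.311}, {"tx": 226, "ty": 61, "tz": -115, "roll": -0.311}, {"tx": 226, "ty": 61, "tz": -115, "roll": -0.311}, {"tx": 226, "ty": 61, "tz": -115, "roll": -0.311}, {"tx": 226, "ty": 61, "tz": -115, "roll": -0.311}, {"tx": 226, "ty": 61, "tz": -115, "roll": -0.311}], "grip": 46}}

```text
t: 10.25
eef_pos: [532.5, 189.7, 190.9]
tcp_rot: [-3.141, 0.0, 1.807]
ft_force: [0.3, 0.5, 0.1]
opening: 0.485
grip_force: 0.0
```

```bash
python3 - <<'E'
from h import *
from cell import env
shifts(env.state(),[(533,190,84,1.807)])
E
```

```text
{'tx': np.float64(0.2), 'ty': np.float64(0.6), 'tz': np.float64(106.9), 'roll': np.float64(0.0)}
```

{"api": "step_arm", "payload": {"moves": [{"tx": 0, "ty": 0.5, "tz": 40, "roll": 0}, {"tx": 0, "ty": 0.5, "tz": 75, "roll": 0}, {"tx": 0, "ty": 0.5, "tz": 95, "roll": 0}, {"tx": 0, "ty": 0.5, "tz": 107, "roll": 0}, {"tx": 0, "ty": 0.5, "tz": 107, "roll": 0}, {"tx": 0, "ty": 0.5, "tz": 107, "roll": 0}]}}

```text
t: 10.75
eef_pos: [533.3, 189.2, 84.3]
tcp_rot: [-3.141, 0.0, 1.805]
ft_force: [-0.4, -1.0, 0.1]
opening: 0.486
grip_force: 0.0
```

{"api": "step_arm", "payload": {"moves": [{"tx": 0, "ty": 0, "tz": 0, "roll": 0}, {"tx": 0, "ty": 0, "tz": 0, "roll": 0}, {"tx": 0, "ty": 0, "tz": 0, "roll": 0}, {"tx": 0, "ty": 0, "tz": 0, "roll": 0}, {"tx": 0, "ty": 0, "tz": 0, "roll": 0}, {"tx": 0, "ty": 0, "tz": 0, "roll": 0}], "grip": 18}}

```text
t: 11.25
eef_pos: [533.8, 190.3, 85.2]
tcp_rot: [3.14, 0.0, 1.807]
ft_force: [-1.4, -0.9, 7.2]
opening: 0.307
grip_force: 30.0
```

```bash
cat > plan.py <<'E'
from h import *
from cell import env
TU=dict(blue=(533,190),black=(545.9,136.5),yellow=(558.7,83),white=(601.1,206.2),green=(613.9,152.7),red=(626.8,99.2))
HO=dict(blue=(577.6,-230),black=(579.2,-175),yellow=(580.9,-120),white=(647.6,-232),green=(649.2,-177),red=(650.8,-122))
def to(name,where,z):
    p=(TU if where=="t" else HO)[name]; shifts(env.state(),[(*p,z,1.807 if where=="t" else 1.5414)])
E
python3 -c "
from plan import *
to('blue','h',200)"
```

```text
{'tx': np.float64(-418.9), 'ty': np.float64(-55.8), 'tz': np.float64(-114.8), 'roll': np.float64(0.266)}
```

{"api": "step_arm", "payload": {"moves": [{"tx": 0, "ty": 0, "tz": -20, "roll": 0}, {"tx": 0, "ty": 0, "tz": -50, "roll": 0}, {"tx": 0, "ty": 0, "tz": -85, "roll": 0}, {"tx": 0, "ty": 0, "tz": -120, "roll": 0}, {"tx": -20, "ty": -3, "tz": -120, "roll": 0}, {"tx": -50, "ty": -7, "tz": -120, "roll": 0}, {"tx": -90, "ty": -12, "tz": -120, "roll": 0.05}, {"tx": -130, "ty": -17, "tz": -120, "roll": 0.1}, {"tx": -170, "ty": -22, "tz": -120, "roll": 0.15}, {"tx": -210, "ty": -28, "tz": -120, "roll": 0.2}, {"tx": -250, "ty": -33, "tz": -120, "roll": 0.266}, {"tx": -290, "ty": -38, "tz": -120, "roll": 0.266}]}}

```text
t: 12.25
eef_pos: [564.0, -102.5, 204.6]
tcp_rot: [3.141, 0.0, 1.537]
ft_force: [0.6, 0.2, -0.2]
opening: 0.307
grip_force: 30.0
```

```bash
python3 -c "
from plan import *
to('blue','h',200)"
```

```text
{'tx': np.float64(-126.9), 'ty': np.float64(17.9), 'tz': np.float64(4.6), 'roll': np.float64(-0.004)}
```

{"api": "step_arm", "payload": {"moves": [{"tx": -40, "ty": 6, "tz": 3, "roll": 0}, {"tx": -80, "ty": 12, "tz": 3, "roll": 0}, {"tx": -110, "ty": 16, "tz": 3, "roll": 0}, {"tx": -127, "ty": 18, "tz": 3, "roll": 0}, {"tx": -127, "ty": 18, "tz": 3, "roll": 0}, {"tx": -127, "ty": 18, "tz": 3, "roll": 0}, {"tx": -127, "ty": 18, "tz": 3, "roll": 0}, {"tx": -127, "ty": 18, "tz": 3, "roll": 0}]}}

```text
t: 12.92
eef_pos: [578.4, -226.5, 201.5]
tcp_rot: [-3.142, -0.0, 1.542]
ft_force: [-0.2, 0.3, -0.6]
opening: 0.304
grip_force: 30.0
```

```bash
python3 -c "
from plan import *
to('blue','h',75)"
```

```text
{'tx': np.float64(-3.5), 'ty': np.float64(-0.7), 'tz': np.float64(126.5), 'roll': np.float64(0.001)}
```

{"api": "step_arm", "payload": {"moves": [{"tx": -3.5, "ty": -0.7, "tz": 30, "roll": 0}, {"tx": -3.5, "ty": -0.7, "tz": 60, "roll": 0}, {"tx": -3.5, "ty": -0.7, "tz": 71, "roll": 0}, {"tx": -3.5, "ty": -0.7, "tz": 71, "roll": 0}, {"tx": -3.5, "ty": -0.7, "tz": 71, "roll": 0}, {"tx": -3.5, "ty": -0.7, "tz": 71, "roll": 0}]}}

```text
t: 13.42
eef_pos: [578.4, -231.4, 131.8]
tcp_rot: [3.14, 0.001, 1.541]
ft_force: [-0.2, -1.1, -1.0]
opening: 0.307
grip_force: 30.0
```

```bash
python3 - <<'E'
from plan import *
from cell import optics
to('blue','h',75)
d=optics.read_camera("scene")["pixels"][220:320,200:320]; e=optics.read_camera("wrist")["pixels"]
cv2.imwrite("pics/s6.png",np.hstack([cv2.resize(d,(400,334)),cv2.resize(e,(400,334))]))
E
```

```text
{'tx': np.float64(1.4), 'ty': np.float64(-0.8), 'tz': np.float64(56.8), 'roll': np.float64(0.0)}
```

View pics/s6.png

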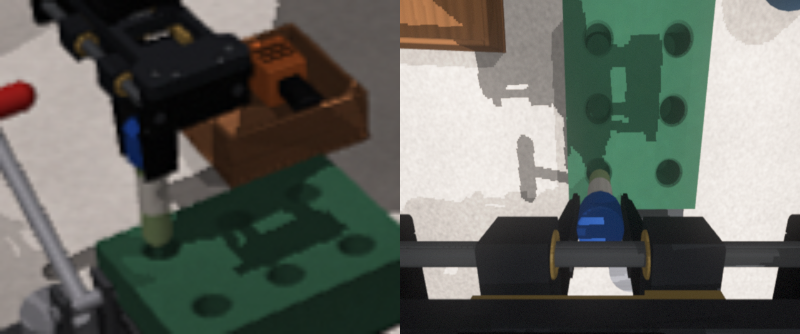

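The foot is right above the hole in both views. Next I'll lower the tube.

{"api": "step_arm", "payload": {"moves": [{"tx": 0.7, "ty": -0.4, "tz": 6, "roll": 0}, {"tx": 0.7, "ty": -0.4, "tz": 12, "roll": 0}, {"tx": 0.7, "ty": -0.4, "tz": 18, "roll": 0}, {"tx": 0.7, "ty": -0.4, "tz": 26, "roll": 0}, {"tx": 0.7, "ty": -0.4, "tz": 36, "roll": 0}, {"tx": 0.7, "ty": -0.4, "tz": 46, "roll": 0}, {"tx": 0.7, "ty": -0.4, "tz": 53, "roll": 0}, {"tx": 0.7, "ty": -0.4, "tz": 57, "roll": 0}, {"tx": 0.7, "ty": -0.4, "tz": 57, "roll": 0}, {"tx": 0.7, "ty": -0.4, "tz": 57, "roll": 0}]}}

```text
t: 14.35
eef_pos: [577.9, -231.3, 74.2]
tcp_rot: [3.14, 0.001, 1.541]
ft_force: [-1.9, 0.9, 12.9]
opening: 0.307
grip_force: 30.0
```

{"api": "step_arm", "payload": {"moves": [{"tx": 0, "ty": 0, "tz": 0, "roll": 0}, {"tx": 0, "ty": 0, "tz": 0, "roll": 0}, {"tx": 0, "ty": 0, "tz": 0, "roll": 0}, {"tx": 0, "ty": 0, "tz": -35, "roll": 0}, {"tx": 0, "ty": 0, "tz": -75, "roll": 0}, {"tx": 0, "ty": 0, "tz": -110, "roll": 0}, {"tx": 40, "ty": -4, "tz": -110, "roll": -0.05}, {"tx": 80, "ty": -8, "tz": -110, "roll": -0.1}, {"tx": 120, "ty": -13, "tz": -110, "roll": -0.15}, {"tx": 160, "ty": -17, "tz": -110, "roll": -0.2}, {"tx": 200, "ty": -21, "tz": -110, "roll": -0.266}, {"tx": 240, "ty": -26, "tz": -110, "roll": -0.266}], "grip": 46}}

```text
t: 15.35
eef_pos: [558.0, 11.6, 182.9]
tcp_rot: [-3.141, -0.0, 1.81]
ft_force: [1.3, 0.2, 0.1]
opening: 0.485
grip_force: 0.0
```

```bash
python3 -c "
from plan import *
to('black','t',84)"
```

```text
{'tx': np.float64(124.2), 'ty': np.float64(17.9), 'tz': np.float64(98.9), 'roll': np.float64(0.003)}
```

{"api": "step_arm", "payload": {"moves": [{"tx": 40, "ty": 6, "tz": 0, "roll": 0}, {"tx": 80, "ty": 12, "tz": 0, "roll": 0}, {"tx": 110, "ty": 16, "tz": 0, "roll": 0}, {"tx": 122, "ty": 18, "tz": 0, "roll": 0}, {"tx": 122, "ty": 18, "tz": 15, "roll": 0}, {"tx": 122, "ty": 18, "tz": 45, "roll": 0}, {"tx": 122, "ty": 18, "tz": 75, "roll": 0}, {"tx": 122, "ty": 18, "tz": 92, "roll": 0}, {"tx": 122, "ty": 18, "tz": 98, "roll": 0}, {"tx": 122, "ty": 18, "tz": 98, "roll": 0}, {"tx": 122, "ty": 18, "tz": 98, "roll": 0}]}}

```text
t: 16.27
eef_pos: [547.9, 132.3, 85.7]
tcp_rot: [3.141, 0.0, 1.806]
ft_force: [0.4, 0.0, -0.7]
opening: 0.487
grip_force: 0.0
```

{"api": "step_arm", "payload": {"moves": [{"tx": 0, "ty": 0, "tz": 0, "roll": 0}, {"tx": 0, "ty": 0, "tz": 0, "roll": 0}, {"tx": 0, "ty": 0, "tz": 0, "roll": 0}, {"tx": 0, "ty": 0, "tz": 0, "roll": 0}, {"tx": 0, "ty": 0, "tz": 0, "roll": 0}], "grip": 18}}

```text
t: 16.68
eef_pos: [547.8, 132.7, 86.1]
tcp_rot: [3.14, 0.0, 1.807]
ft_force: [-1.1, 0.0, 6.6]
opening: 0.306
grip_force: 30.0
```

```bash
python3 -c "
from plan import *
print('offset to tube');to('black','t',84);to('black','h',200)"
```

```text
offset to tube
{'tx': np.float64(4.2), 'ty': np.float64(-1.0), 'tz': np.float64(2.1), 'roll': np.float64(-0.0)}
{'tx': np.float64(-306.5), 'ty': np.float64(-41.5), 'tz': np.float64(-113.9), 'roll': np.float64(0.265)}
```

{"api": "step_arm", "payload": {"moves": [{"tx": 0, "ty": 0, "tz": -20, "roll": 0}, {"tx": 0, "ty": 0, "tz": -50, "roll": 0}, {"tx": 0, "ty": 0, "tz": -85, "roll": 0}, {"tx": 0, "ty": 0, "tz": -115, "roll": 0}, {"tx": -20, "ty": -3, "tz": -115, "roll": 0}, {"tx": -50, "ty": -7, "tz": -115, "roll": 0}, {"tx": -90, "ty": -12, "tz": -115, "roll": 0.05}, {"tx": -130, "ty": -17, "tz": -115, "roll": 0.1}, {"tx": -170, "ty": -22, "tz": -115, "roll": 0.15}, {"tx": -210, "ty": -28, "tz": -115, "roll": 0.2}, {"tx": -250, "ty": -34, "tz": -115, "roll": 0.266}, {"tx": -285, "ty": -39, "tz": -115, "roll": 0.266}]}}

```text
t: 17.68
eef_pos: [575.9, -156.0, 200.4]
tcp_rot: [3.141, 0.0, 1.536]
ft_force: [1.0, 0.3, -0.5]
opening: 0.309
grip_force: 30.0
```

{"api": "step_arm", "payload": {"moves": [{"tx": -25, "ty": 0, "tz": 20, "roll": 0}, {"tx": -25, "ty": 0, "tz": 40, "roll": 0}, {"tx": -25, "ty": 0, "tz": 60, "roll": 0}, {"tx": -25, "ty": 0, "tz": 60, "roll": 0}, {"tx": -25, "ty": 0, "tz": 60, "roll": 0}, {"tx": -25, "ty": 0, "tz": 60, "roll": 0}]}}

```text
t: 18.18
eef_pos: [575.8, -178.4, 141.4]
tcp_rot: [3.141, 0.0, 1.541]
ft_force: [-0.3, 0.8, 0.2]
opening: 0.309
grip_force: 30.0
```

```bash
python3 -c "
from plan import *
to('black','h',76)"
```

```text
{'tx': np.float64(3.5), 'ty': np.float64(3.3), 'tz': np.float64(65.4), 'roll': np.float64(-0.0)}
```

{"api": "step_arm", "payload": {"moves": [{"tx": -0.7, "ty": 3, "tz": 0, "roll": 0}, {"tx": -0.7, "ty": 3, "tz": 6, "roll": 0}, {"tx": -0.7, "ty": 3, "tz": 13, "roll": 0}, {"tx": -0.7, "ty": 3, "tz": 20, "roll": 0}, {"tx": -0.7, "ty": 3, "tz": 26, "roll": 0}, {"tx": -0.7, "ty": 3, "tz": 34, "roll": 0}, {"tx": -0.7, "ty": 3, "tz": 44, "roll": 0}, {"tx": -0.7, "ty": 3, "tz": 54, "roll": 0}, {"tx": -0.7, "ty": 3, "tz": 62, "roll": 0}, {"tx": -0.7, "ty": 3, "tz": 66, "roll": 0}, {"tx": -0.7, "ty": 3, "tz": 66, "roll": 0}, {"tx": -0.7, "ty": 3, "tz": 66, "roll": 0}]}}

```text
t: 19.18
eef_pos: [579.2, -179.7, 75.2]
tcp_rot: [3.139, 0.001, 1.541]
ft_force: [-2.0, 0.0, 12.9]
opening: 0.31
grip_force: 30.0
```

{"api": "step_arm", "payload": {"moves": [{"tx": 0, "ty": 0, "tz": 0, "roll": 0}, {"tx": 0, "ty": 0, "tz": 0, "roll": 0}, {"tx": 0, "ty": 0, "tz": 0, "roll": 0}, {"tx": 0, "ty": 0, "tz": -35, "roll": 0}, {"tx": 0, "ty": 0, "tz": -75, "roll": 0}, {"tx": 0, "ty": 0, "tz": -110, "roll": 0}, {"tx": 40, "ty": -4, "tz": -110, "roll": -0.05}, {"tx": 80, "ty": -7, "tz": -110, "roll": -0.1}, {"tx": 120, "ty": -11, "tz": -110, "roll": -0.15}, {"tx": 160, "ty": -15, "tz": -110, "roll": -0.2}, {"tx": 200, "ty": -21, "tz": -110, "roll": -0.266}, {"tx": 200, "ty": -21, "tz": -110, "roll": -0.266}], "grip": 46}}

```text
t: 20.18
eef_pos: [562.1, 26.8, 184.0]
tcp_rot: [-3.141, -0.001, 1.815]
ft_force: [0.6, -0.6, -0.3]
opening: 0.485
grip_force: 0.0
```

```bash
python3 -c "
from plan import *
to('yellow','t',84)"
```

```text
{'tx': np.float64(55.4), 'ty': np.float64(10.3), 'tz': np.float64(100.0), 'roll': np.float64(0.008)}
```

{"api": "step_arm", "payload": {"moves": [{"tx": 30, "ty": 5, "tz": 0, "roll": 0}, {"tx": 60, "ty": 9.5, "tz": 0, "roll": 0}, {"tx": 60, "ty": 9.5, "tz": 0, "roll": 0}, {"tx": 60, "ty": 9.5, "tz": 15, "roll": 0}, {"tx": 60, "ty": 9.5, "tz": 45, "roll": 0}, {"tx": 60, "ty": 9.5, "tz": 75, "roll": 0}, {"tx": 60, "ty": 9.5, "tz": 93, "roll": 0}, {"tx": 60, "ty": 9.5, "tz": 100, "roll": 0}, {"tx": 60, "ty": 9.5, "tz": 100, "roll": 0}, {"tx": 60, "ty": 9.5, "tz": 100, "roll": 0}]}}

```text
t: 21.02
eef_pos: [559.0, 81.5, 84.6]
tcp_rot: [3.141, 0.0, 1.807]
ft_force: [-0.4, 0.1, 1.7]
opening: 0.484
grip_force: 0.0
```

{"api": "step_arm", "payload": {"moves": [{"tx": 0, "ty": 0, "tz": 0, "roll": 0}, {"tx": 0, "ty": 0, "tz": 0, "roll": 0}, {"tx": 0, "ty": 0, "tz": 0, "roll": 0}, {"tx": 0, "ty": 0, "tz": 0, "roll": 0}, {"tx": 0, "ty": 0, "tz": 0, "roll": 0}], "grip": 18}}

```text
t: 21.43
eef_pos: [559.0, 81.7, 85.1]
tcp_rot: [3.14, 0.0, 1.807]
ft_force: [-0.1, 0.3, 7.3]
opening: 0.311
grip_force: 30.0
```

```bash
python3 -c "
from plan import *
print('offset to tube');to('yellow','t',84);to('yellow','h',200)"
```

```text
offset to tube
{'tx': np.float64(1.3), 'ty': np.float64(-0.0), 'tz': np.float64(1.1), 'roll': np.float64(-0.0)}
{'tx': np.float64(-201.3), 'ty': np.float64(-25.9), 'tz': np.float64(-114.9), 'roll': np.float64(0.265)}
```

{"api": "step_arm", "payload": {"moves": [{"tx": 0, "ty": 0, "tz": -20, "roll": 0}, {"tx": 0, "ty": 0, "tz": -50, "roll": 0}, {"tx": 0, "ty": 0, "tz": -85, "roll": 0}, {"tx": 0, "ty": 0, "tz": -115, "roll": 0}, {"tx": -20, "ty": -3, "tz": -115, "roll": 0}, {"tx": -50, "ty": -7, "tz": -115, "roll": 0.05}, {"tx": -90, "ty": -12, "tz": -115, "roll": 0.1}, {"tx": -130, "ty": -17, "tz": -115, "roll": 0.15}, {"tx": -165, "ty": -22, "tz": -115, "roll": 0.2}, {"tx": -190, "ty": -25, "tz": -115, "roll": 0.266}, {"tx": -202.6, "ty": -26, "tz": -95, "roll": 0.266}, {"tx": -202.6, "ty": -26, "tz": -75, "roll": 0.266}]}}

```text
t: 22.43
eef_pos: [581.3, -124.3, 159.6]
tcp_rot: [3.139, 0.001, 1.538]
ft_force: [0.2, 0.9, -1.1]
opening: 0.309
grip_force: 30.0
```

{"api": "step_arm", "payload": {"moves": [{"tx": 0, "ty": 0, "tz": 20, "roll": 0}, {"tx": 0, "ty": 0, "tz": 20, "roll": 0}, {"tx": 0, "ty": 0, "tz": 20, "roll": 0}, {"tx": 0, "ty": 0, "tz": 20, "roll": 0}]}}

```text
t: 22.77
eef_pos: [581.1, -121.3, 140.3]
tcp_rot: [3.14, 0.0, 1.541]
ft_force: [0.4, 0.1, -0.1]
opening: 0.305
grip_force: 30.0
```

```bash
python3 -c "
from plan import *
to('yellow','h',75)"
```

```text
{'tx': np.float64(1.3), 'ty': np.float64(-0.3), 'tz': np.float64(65.3), 'roll': np.float64(-0.0)}
```

{"api": "step_arm", "payload": {"moves": [{"tx": 0, "ty": 0, "tz": 6, "roll": 0}, {"tx": 0, "ty": 0, "tz": 13, "roll": 0}, {"tx": 0, "ty": 0, "tz": 20, "roll": 0}, {"tx": 0, "ty": 0, "tz": 26, "roll": 0}, {"tx": 0, "ty": 0, "tz": 34, "roll": 0}, {"tx": 0, "ty": 0, "tz": 44, "roll": 0}, {"tx": 0, "ty": 0, "tz": 54, "roll": 0}, {"tx": 0, "ty": 0, "tz": 62, "roll": 0}, {"tx": 0, "ty": 0, "tz": 66, "roll": 0}, {"tx": 0, "ty": 0, "tz": 66, "roll": 0}, {"tx": 0, "ty": 0, "tz": 66, "roll": 0}]}}

```text
t: 23.68
eef_pos: [581.7, -121.7, 74.1]
tcp_rot: [3.139, 0.001, 1.541]
ft_force: [-0.1, -0.0, 11.9]
opening: 0.309
grip_force: 30.0
```

{"api": "step_arm", "payload": {"moves": [{"tx": 0, "ty": 0, "tz": 0, "roll": 0}, {"tx": 0, "ty": 0, "tz": 0, "roll": 0}, {"tx": 0, "ty": 0, "tz": 0, "roll": 0}, {"tx": 0, "ty": 0, "tz": -35, "roll": 0}, {"tx": 0, "ty": 0, "tz": -75, "roll": 0}, {"tx": 0, "ty": 0, "tz": -110, "roll": 0}, {"tx": 40, "ty": 1, "tz": -110, "roll": -0.05}, {"tx": 80, "ty": 2, "tz": -110, "roll": -0.1}, {"tx": 120, "ty": 4, "tz": -110, "roll": -0.15}, {"tx": 160, "ty": 5, "tz": -110, "roll": -0.2}, {"tx": 200, "ty": 6, "tz": -110, "roll": -0.266}, {"tx": 240, "ty": 8, "tz": -110, "roll": -0.266}], "grip": 46}}

```text
t: 24.68
eef_pos: [595.4, 120.2, 182.8]
tcp_rot: [-3.141, 0.0, 1.811]
ft_force: [0.9, -0.5, 0.1]
opening: 0.488
grip_force: 0.0
```

```bash
python3 -c "
from plan import *
to('white','t',84)"
```

```text
{'tx': np.float64(82.2), 'ty': np.float64(25.9), 'tz': np.float64(98.8), 'roll': np.float64(0.004)}
```

{"api": "step_arm", "payload": {"moves": [{"tx": 40, "ty": 12, "tz": 0, "roll": 0}, {"tx": 75, "ty": 23, "tz": 0, "roll": 0}, {"tx": 84, "ty": 25, "tz": 0, "roll": 0}, {"tx": 84, "ty": 25, "tz": 0, "roll": 0}, {"tx": 84, "ty": 25, "tz": 15, "roll": 0}, {"tx": 84, "ty": 25, "tz": 45, "roll": 0}, {"tx": 84, "ty": 25, "tz": 75, "roll": 0}, {"tx": 84, "ty": 25, "tz": 92, "roll": 0}, {"tx": 84, "ty": 25, "tz": 99, "roll": 0}, {"tx": 84, "ty": 25, "tz": 99, "roll": 0}, {"tx": 84, "ty": 25, "tz": 99, "roll": 0}]}}

```text
t: 25.6
eef_pos: [601.0, 205.0, 84.8]
tcp_rot: [3.141, 0.0, 1.806]
ft_force: [-0.3, -0.8, -0.1]
opening: 0.484
grip_force: 0.0
```

{"api": "step_arm", "payload": {"moves": [{"tx": 0, "ty": 0, "tz": 0, "roll": 0}, {"tx": 0, "ty": 0, "tz": 0, "roll": 0}, {"tx": 0, "ty": 0, "tz": 0, "roll": 0}, {"tx": 0, "ty": 0, "tz": 0, "roll": 0}, {"tx": 0, "ty": 0, "tz": 0, "roll": 0}], "grip": 18}}

```text
t: 26.02
eef_pos: [601.0, 206.0, 85.2]
tcp_rot: [3.14, 0.0, 1.807]
ft_force: [-0.3, -0.2, 6.9]
opening: 0.304
grip_force: 30.0
```

```bash
python3 -c "
from plan import *
print('offset to tube');to('white','t',84);to('white','h',200)"
```

```text
offset to tube
{'tx': np.float64(0.2), 'ty': np.float64(0.2), 'tz': np.float64(1.2), 'roll': np.float64(-0.0)}
{'tx': np.float64(-436.7), 'ty': np.float64(-57.2), 'tz': np.float64(-114.8), 'roll': np.float64(0.266)}
```

{"api": "step_arm", "payload": {"moves": [{"tx": 0, "ty": 0, "tz": -20, "roll": 0}, {"tx": 0, "ty": 0, "tz": -50, "roll": 0}, {"tx": 0, "ty": 0, "tz": -85, "roll": 0}, {"tx": 0, "ty": 0, "tz": -120, "roll": 0}, {"tx": -20, "ty": -3, "tz": -120, "roll": 0}, {"tx": -50, "ty": -7, "tz": -120, "roll": 0}, {"tx": -90, "ty": -12, "tz": -120, "roll": 0.05}, {"tx": -130, "ty": -17, "tz": -120, "roll": 0.1}, {"tx": -170, "ty": -22, "tz": -120, "roll": 0.15}, {"tx": -210, "ty": -27, "tz": -120, "roll": 0.2}, {"tx": -250, "ty": -33, "tz": -120, "roll": 0.266}, {"tx": -290, "ty": -38, "tz": -120, "roll": 0.266}]}}

```text
t: 27.02
eef_pos: [631.1, -86.8, 204.4]
tcp_rot: [-3.142, 0.0, 1.537]
ft_force: [0.8, 0.0, -1.7]
opening: 0.306
grip_force: 30.0
```

```bash
python3 -c "
from plan import *
to('white','h',141)"
```

```text
{'tx': np.float64(-144.5), 'ty': np.float64(21.4), 'tz': np.float64(63.4), 'roll': np.float64(-0.004)}
```

{"api": "step_arm", "payload": {"moves": [{"tx": -40, "ty": 6, "tz": 0, "roll": 0}, {"tx": -80, "ty": 12, "tz": 0, "roll": 0}, {"tx": -115, "ty": 16, "tz": 0, "roll": 0}, {"tx": -138, "ty": 19, "tz": 0, "roll": 0}, {"tx": -146.5, "ty": 20.5, "tz": 15, "roll": 0}, {"tx": -146.5, "ty": 20.5, "tz": 40, "roll": 0}, {"tx": -146.5, "ty": 20.5, "tz": 60, "roll": 0}, {"tx": -146.5, "ty": 20.5, "tz": 64, "roll": 0}, {"tx": -146.5, "ty": 20.5, "tz": 64, "roll": 0}, {"tx": -146.5, "ty": 20.5, "tz": 64, "roll": 0}, {"tx": -146.5, "ty": 20.5, "tz": 64, "roll": 0}]}}

```text
t: 27.93
eef_pos: [648.1, -231.7, 141.6]
tcp_rot: [3.14, 0.001, 1.541]
ft_force: [0.7, 0.6, -1.4]
opening: 0.307
grip_force: 30.0
```

```bash
python3 -c "
from plan import *
to('white','h',75)"
```

```text
{'tx': np.float64(-0.3), 'ty': np.float64(-0.5), 'tz': np.float64(66.6), 'roll': np.float64(-0.0)}
```

{"api": "step_arm", "payload": {"moves": [{"tx": 0, "ty": 0, "tz": 6, "roll": 0}, {"tx": 0, "ty": 0, "tz": 13, "roll": 0}, {"tx": 0, "ty": 0, "tz": 20, "roll": 0}, {"tx": 0, "ty": 0, "tz": 26, "roll": 0}, {"tx": 0, "ty": 0, "tz": 34, "roll": 0}, {"tx": 0, "ty": 0, "tz": 44, "roll": 0}, {"tx": 0, "ty": 0, "tz": 54, "roll": 0}, {"tx": 0, "ty": 0, "tz": 63, "roll": 0}, {"tx": 0, "ty": 0, "tz": 67, "roll": 0}, {"tx": 0, "ty": 0, "tz": 67, "roll": 0}, {"tx": 0, "ty": 0, "tz": 67, "roll": 0}]}}

```text
t: 28.85
eef_pos: [648.3, -232.4, 74.2]
tcp_rot: [3.139, 0.001, 1.541]
ft_force: [-0.1, 0.7, 9.9]
opening: 0.31
grip_force: 30.0
```

{"api": "step_arm", "payload": {"moves": [{"tx": 0, "ty": 0, "tz": 0, "roll": 0}, {"tx": 0, "ty": 0, "tz": 0, "roll": 0}, {"tx": 0, "ty": 0, "tz": 0, "roll": 0}, {"tx": 0, "ty": 0, "tz": -35, "roll": 0}, {"tx": 0, "ty": 0, "tz": -75, "roll": 0}, {"tx": 0, "ty": 0, "tz": -110, "roll": 0}, {"tx": 40, "ty": -5, "tz": -110, "roll": -0.05}, {"tx": 80, "ty": -9, "tz": -110, "roll": -0.1}, {"tx": 120, "ty": -14, "tz": -110, "roll": -0.15}, {"tx": 160, "ty": -19, "tz": -110, "roll": -0.2}, {"tx": 200, "ty": -24, "tz": -110, "roll": -0.266}, {"tx": 240, "ty": -28, "tz": -110, "roll": -0.266}], "grip": 46}}

```text
t: 29.85
eef_pos: [626.0, 10.5, 182.9]
tcp_rot: [-3.141, -0.0, 1.811]
ft_force: [0.3, -0.3, -0.2]
opening: 0.48
grip_force: 0.0
```

```bash
python3 -c "
from plan import *
to('green','t',84)"
```

```text
{'tx': np.float64(141.1), 'ty': np.float64(22.0), 'tz': np.float64(98.9), 'roll': np.float64(0.004)}
```

{"api": "step_arm", "payload": {"moves": [{"tx": 40, "ty": 6, "tz": 0, "roll": 0}, {"tx": 80, "ty": 12, "tz": 0, "roll": 0}, {"tx": 115, "ty": 17, "tz": 0, "roll": 0}, {"tx": 143, "ty": 21, "tz": 0, "roll": 0}, {"tx": 143, "ty": 21, "tz": 0, "roll": 0}, {"tx": 143, "ty": 21, "tz": 20, "roll": 0}, {"tx": 143, "ty": 21, "tz": 55, "roll": 0}, {"tx": 143, "ty": 21, "tz": 85, "roll": 0}, {"tx": 143, "ty": 21, "tz": 99, "roll": 0}, {"tx": 143, "ty": 21, "tz": 99, "roll": 0}, {"tx": 143, "ty": 21, "tz": 99, "roll": 0}, {"tx": 143, "ty": 21, "tz": 99, "roll": 0}]}}

```text
t: 30.85
eef_pos: [614.4, 152.4, 85.3]
tcp_rot: [3.14, 0.0, 1.807]
ft_force: [0.4, 0.3, 0.8]
opening: 0.483
grip_force: 0.0
```

{"api": "step_arm", "payload": {"moves": [{"tx": 0, "ty": 0, "tz": 0, "roll": 0}, {"tx": 0, "ty": 0, "tz": 0, "roll": 0}, {"tx": 0, "ty": 0, "tz": 0, "roll": 0}, {"tx": 0, "ty": 0, "tz": 0, "roll": 0}, {"tx": 0, "ty": 0, "tz": 0, "roll": 0}], "grip": 18}}

```text
t: 31.27
eef_pos: [614.1, 152.7, 85.1]
tcp_rot: [3.14, 0.0, 1.807]
ft_force: [0.2, -0.3, 7.2]
opening: 0.307
grip_force: 30.0
```

```bash
python3 -c "
from plan import *
print('offset to tube');to('green','t',84);to('green','h',200)"
```

```text
offset to tube
{'tx': np.float64(0.1), 'ty': np.float64(-0.2), 'tz': np.float64(1.1), 'roll': np.float64(-0.0)}
{'tx': np.float64(-328.8), 'ty': np.float64(-43.0), 'tz': np.float64(-114.9), 'roll': np.float64(0.265)}
```

{"api": "step_arm", "payload": {"moves": [{"tx": 0, "ty": 0, "tz": -20, "roll": 0}, {"tx": 0, "ty": 0, "tz": -50, "roll": 0}, {"tx": 0, "ty": 0, "tz": -85, "roll": 0}, {"tx": 0, "ty": 0, "tz": -120, "roll": 0}, {"tx": -20, "ty": -3, "tz": -120, "roll": 0}, {"tx": -50, "ty": -7, "tz": -120, "roll": 0}, {"tx": -90, "ty": -12, "tz": -120, "roll": 0.05}, {"tx": -130, "ty": -17, "tz": -120, "roll": 0.1}, {"tx": -170, "ty": -22, "tz": -120, "roll": 0.15}, {"tx": -210, "ty": -27, "tz": -120, "roll": 0.2}, {"tx": -250, "ty": -33, "tz": -120, "roll": 0.266}, {"tx": -290, "ty": -38, "tz": -120, "roll": 0.266}]}}

```text
t: 32.27
eef_pos: [644.2, -140.1, 204.3]
tcp_rot: [-3.141, -0.0, 1.537]
ft_force: [0.2, 0.1, -0.9]
opening: 0.311
grip_force: 30.0
```

{"api": "step_arm", "payload": {"moves": [{"tx": -28, "ty": 4, "tz": 0, "roll": 0}, {"tx": -39, "ty": 5.4, "tz": 20, "roll": 0}, {"tx": -39, "ty": 5.4, "tz": 45, "roll": 0}, {"tx": -39, "ty": 5.4, "tz": 63, "roll": 0}, {"tx": -39, "ty": 5.4, "tz": 63, "roll": 0}, {"tx": -39, "ty": 5.4, "tz": 63, "roll": 0}, {"tx": -39, "ty": 5.4, "tz": 63, "roll": 0}]}}

```text
t: 32.85
eef_pos: [649.3, -177.3, 142.5]
tcp_rot: [3.14, 0.001, 1.541]
ft_force: [0.7, 0.4, -0.6]
opening: 0.308
grip_force: 30.0
```

```bash
python3 -c "
from plan import *
to('green','h',75)"
```

```text
{'tx': np.float64(0.3), 'ty': np.float64(-0.1), 'tz': np.float64(67.5), 'roll': np.float64(-0.0)}
```

{"api": "step_arm", "payload": {"moves": [{"tx": 0, "ty": 0, "tz": 6, "roll": 0}, {"tx": 0, "ty": 0, "tz": 13, "roll": 0}, {"tx": 0, "ty": 0, "tz": 20, "roll": 0}, {"tx": 0, "ty": 0, "tz": 26, "roll": 0}, {"tx": 0, "ty": 0, "tz": 34, "roll": 0}, {"tx": 0, "ty": 0, "tz": 44, "roll": 0}, {"tx": 0, "ty": 0, "tz": 54, "roll": 0}, {"tx": 0, "ty": 0, "tz": 63, "roll": 0}, {"tx": 0, "ty": 0, "tz": 68, "roll": 0}, {"tx": 0, "ty": 0, "tz": 68, "roll": 0}, {"tx": 0, "ty": 0, "tz": 68, "roll": 0}]}}

```text
t: 33.77
eef_pos: [649.7, -177.7, 74.3]
tcp_rot: [3.139, 0.001, 1.541]
ft_force: [-0.7, 0.3, 11.6]
opening: 0.307
grip_force: 30.0
```

{"api": "step_arm", "payload": {"moves": [{"tx": 0, "ty": 0, "tz": 0, "roll": 0}, {"tx": 0, "ty": 0, "tz": 0, "roll": 0}, {"tx": 0, "ty": 0, "tz": 0, "roll": 0}, {"tx": 0, "ty": 0, "tz": -35, "roll": 0}, {"tx": 0, "ty": 0, "tz": -75, "roll": 0}, {"tx": 0, "ty": 0, "tz": -110, "roll": 0}, {"tx": 40, "ty": -5, "tz": -110, "roll": -0.05}, {"tx": 80, "ty": -9, "tz": -110, "roll": -0.1}, {"tx": 120, "ty": -14, "tz": -110, "roll": -0.15}, {"tx": 160, "ty": -18, "tz": -110, "roll": -0.2}, {"tx": 200, "ty": -22, "tz": -110, "roll": -0.266}, {"tx": 240, "ty": -27, "tz": -110, "roll": -0.266}], "grip": 46}}

```text
t: 34.77
eef_pos: [628.5, 65.1, 182.9]
tcp_rot: [-3.141, 0.0, 1.811]
ft_force: [0.3, 1.1, 0.1]
opening: 0.481
grip_force: 0.0
```

```bash
python3 -c "
from plan import *
to('red','t',84)"
```

```text
{'tx': np.float64(33.5), 'ty': np.float64(6.4), 'tz': np.float64(98.9), 'roll': np.float64(0.004)}
```

{"api": "step_arm", "payload": {"moves": [{"tx": 36, "ty": 5.5, "tz": 0, "roll": 0}, {"tx": 36, "ty": 5.5, "tz": 0, "roll": 0}, {"tx": 36, "ty": 5.5, "tz": 20, "roll": 0}, {"tx": 36, "ty": 5.5, "tz": 55, "roll": 0}, {"tx": 36, "ty": 5.5, "tz": 85, "roll": 0}, {"tx": 36, "ty": 5.5, "tz": 99, "roll": 0}, {"tx": 36, "ty": 5.5, "tz": 99, "roll": 0}, {"tx": 36, "ty": 5.5, "tz": 99, "roll": 0}, {"tx": 36, "ty": 5.5, "tz": 99, "roll": 0}]}}

```text
t: 35.52
eef_pos: [626.6, 99.5, 85.3]
tcp_rot: [3.14, 0.0, 1.807]
ft_force: [1.0, 0.7, 0.4]
opening: 0.484
grip_force: 0.0
```

{"api": "step_arm", "payload": {"moves": [{"tx": 0, "ty": 0, "tz": 0, "roll": 0}, {"tx": 0, "ty": 0, "tz": 0, "roll": 0}, {"tx": 0, "ty": 0, "tz": 0, "roll": 0}, {"tx": 0, "ty": 0, "tz": 0, "roll": 0}, {"tx": 0, "ty": 0, "tz": 0, "roll": 0}], "grip": 18}}

```text
t: 35.93
eef_pos: [626.3, 99.7, 85.1]
tcp_rot: [3.14, 0.0, 1.807]
ft_force: [-0.1, -0.1, 6.7]
opening: 0.308
grip_force: 30.0
```

```bash
python3 -c "
from plan import *
print('offset to tube');to('red','t',84);to('red','h',200)"
```

```text
offset to tube
{'tx': np.float64(-0.6), 'ty': np.float64(0.4), 'tz': np.float64(1.1), 'roll': np.float64(-0.0)}
{'tx': np.float64(-221.2), 'ty': np.float64(-28.0), 'tz': np.float64(-114.9), 'roll': np.float64(0.265)}
```

{"api": "step_arm", "payload": {"moves": [{"tx": 0, "ty": 0, "tz": -20, "roll": 0}, {"tx": 0, "ty": 0, "tz": -50, "roll": 0}, {"tx": 0, "ty": 0, "tz": -85, "roll": 0}, {"tx": 0, "ty": 0, "tz": -115, "roll": 0}, {"tx": -20, "ty": -3, "tz": -115, "roll": 0}, {"tx": -50, "ty": -7, "tz": -115, "roll": 0.05}, {"tx": -90, "ty": -12, "tz": -115, "roll": 0.1}, {"tx": -130, "ty": -17, "tz": -115, "roll": 0.15}, {"tx": -170, "ty": -22, "tz": -115, "roll": 0.2}, {"tx": -205, "ty": -26, "tz": -115, "roll": 0.266}, {"tx": -220.6, "ty": -28, "tz": -95, "roll": 0.266}, {"tx": -220.6, "ty": -28, "tz": -75, "roll": 0.266}]}}

```text
t: 36.93
eef_pos: [650.8, -125.5, 159.4]
tcp_rot: [3.139, 0.001, 1.537]
ft_force: [0.0, 0.2, -1.0]
opening: 0.305
grip_force: 30.0
```

{"api": "step_arm", "payload": {"moves": [{"tx": 0, "ty": 0, "tz": 20, "roll": 0}, {"tx": 0, "ty": 0, "tz": 20, "roll": 0}, {"tx": 0, "ty": 0, "tz": 20, "roll": 0}, {"tx": 0, "ty": 0, "tz": 20, "roll": 0}]}}

```text
t: 37.27
eef_pos: [650.7, -121.3, 140.4]
tcp_rot: [3.14, 0.0, 1.541]
ft_force: [-1.2, -0.2, 0.8]
opening: 0.31
grip_force: 30.0
```

```bash
python3 -c "
from plan import *
to('red','h',75)"
```

```text
{'tx': np.float64(-0.7), 'ty': np.float64(0.1), 'tz': np.float64(65.4), 'roll': np.float64(-0.0)}
```

{"api": "step_arm", "payload": {"moves": [{"tx": 0, "ty": 0, "tz": 6, "roll": 0}, {"tx": 0, "ty": 0, "tz": 13, "roll": 0}, {"tx": 0, "ty": 0, "tz": 20, "roll": 0}, {"tx": 0, "ty": 0, "tz": 26, "roll": 0}, {"tx": 0, "ty": 0, "tz": 34, "roll": 0}, {"tx": 0, "ty": 0, "tz": 44, "roll": 0}, {"tx": 0, "ty": 0, "tz": 54, "roll": 0}, {"tx": 0, "ty": 0, "tz": 62, "roll": 0}, {"tx": 0, "ty": 0, "tz": 66, "roll": 0}, {"tx": 0, "ty": 0, "tz": 66, "roll": 0}, {"tx": 0, "ty": 0, "tz": 66, "roll": 0}]}}

```text
t: 38.18
eef_pos: [651.1, -121.6, 74.2]
tcp_rot: [3.139, 0.001, 1.541]
ft_force: [-1.3, 0.6, 11.5]
opening: 0.306
grip_force: 30.0
```

{"api": "step_arm", "payload": {"moves": [{"tx": 0, "ty": 0, "tz": 0, "roll": 0}, {"tx": 0, "ty": 0, "tz": 0, "roll": 0}, {"tx": 0, "ty": 0, "tz": 0, "roll": 0}, {"tx": 0, "ty": 0, "tz": -35, "roll": 0}, {"tx": 0, "ty": 0, "tz": -75, "roll": 0}, {"tx": 0, "ty": 0, "tz": -115, "roll": 0}, {"tx": 0, "ty": 0, "tz": -155, "roll": 0}, {"tx": 0, "ty": -30, "tz": -180, "roll": 0}, {"tx": 0, "ty": -70, "tz": -190, "roll": 0}, {"tx": 0, "ty": -110, "tz": -190, "roll": 0}, {"tx": 0, "ty": -130, "tz": -190, "roll": 0}, {"tx": 0, "ty": -130, "tz": -190, "roll": 0}], "grip": 46}}

```text
t: 39.18
eef_pos: [516.9, -117.1, 263.8]
tcp_rot: [-3.141, 0.0, 1.54]
ft_force: [0.8, 0.2, 0.8]
opening: 0.485
grip_force: 0.0
```

```bash
python3 - <<'E'
from plan import *
from cell import optics
d=optics.read_camera("scene"); np.savez("s7.npz",**d)
cv2.imwrite("pics/s7.png",cv2.resize(d["pixels"][190:360,160:420],None,fx=3,fy=3))
# lever grip from both cameras
s=dict(np.load("scene.npz")); hsv=cv2.cvtColor(s["pixels"],cv2.COLOR_BGR2HSV)
b=blob(hsv,(194,253),(0,150,60),(6,255,255),25); print(b,ray(s,b[0],174))
shifts(env.state(),[(518.6,-317.5,230,1.5414)])
E
```

```text
(array([192.788, 252.252]), np.int32(250)) [ 517.81210882 -318.29582586]
{'tx': np.float64(-200.0), 'ty': np.float64(5.6), 'tz': np.float64(33.9), 'roll': np.float64(-0.001)}
```

View pics/s7.png

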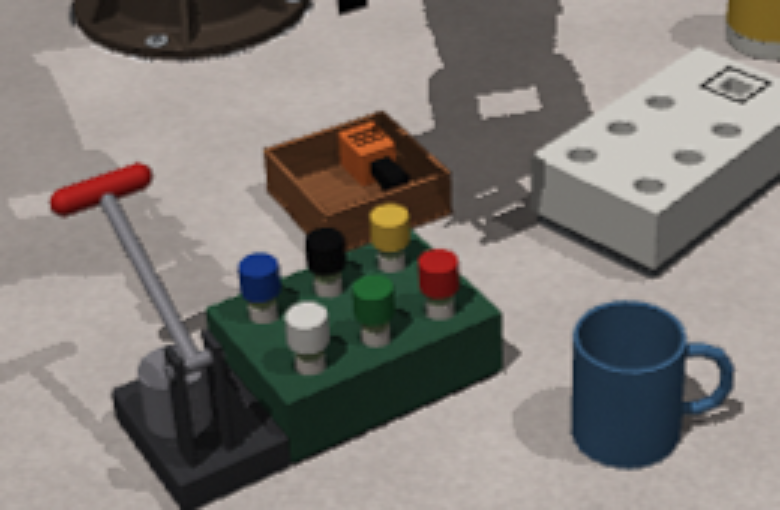

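All six tubes stand fully down in the keeper, the dryer wells are empty, the plug is in the tray, and the lever is up. Next I'll pump.

{"api": "step_arm", "payload": {"moves": [{"tx": -40, "ty": 1, "tz": 0, "roll": 0}, {"tx": -80, "ty": 1, "tz": 0, "roll": 0}, {"tx": -120, "ty": 2, "tz": 0, "roll": 0}, {"tx": -160, "ty": 2, "tz": 0, "roll": 0}, {"tx": -195, "ty": 3, "tz": 20, "roll": 0}, {"tx": -202, "ty": 3, "tz": 50, "roll": 0}, {"tx": -202, "ty": 3, "tz": 50, "roll": 0}, {"tx": -202, "ty": 3, "tz": 50, "roll": 0}, {"tx": -202, "ty": 3, "tz": 50, "roll": 0}, {"tx": -202, "ty": 3, "tz": 50, "roll": 0}], "grip": 0}}

```text
t: 40.07
eef_pos: [518.2, -318.7, 214.9]
tcp_rot: [3.14, 0.001, 1.542]
ft_force: [0.1, -0.6, 0.9]
opening: 0.003
grip_force: 0.0
```

```bash
python3 - <<'E'
from plan import *
a=np.append(np.linspace(.44,-.31,9),-.31)
st=env.state(); print(st["eef_pos"])
shifts(st,[(654-150*np.cos(t),-319,120+150*np.sin(t),1.5414) for t in a])
E
```

```text
[ 518.23989709 -318.72761491  214.86207137]
{'tx': np.float64(-0.3), 'ty': np.float64(0.1), 'tz': np.float64(31.0), 'roll': np.float64(0.001)}
{'tx': np.float64(-0.4), 'ty': np.float64(-5.3), 'tz': np.float64(44.0), 'roll': np.float64(0.001)}
{'tx': np.float64(-0.5), 'ty': np.float64(-9.5), 'tz': np.float64(57.4), 'roll': np.float64(0.001)}
{'tx': np.float64(-0.6), 'ty': np.float64(-12.3), 'tz': np.float64(71.1), 'roll': np.float64(0.001)}
{'tx': np.float64(-0.7), 'ty': np.float64(-13.9), 'tz': np.float64(85.1), 'roll': np.float64(0.001)}
{'tx': np.float64(-0.7), 'ty': np.float64(-14.2), 'tz': np.float64(99.2), 'roll': np.float64(0.001)}
{'tx': np.float64(-0.6), 'ty': np.float64(-13.1), 'tz': np.float64(113.2), 'roll': np.float64(0.001)}
{'tx': np.float64(-0.6), 'ty': np.float64(-10.7), 'tz': np.float64(127.0), 'roll': np.float64(0.001)}
{'tx': np.float64(-0.5), 'ty': np.float64(-7.1), 'tz': np.float64(140.6), 'roll': np.float64(0.001)}
{'tx': np.float64(-0.5), 'ty': np.float64(-7.1), 'tz': np.float64(140.6), 'roll': np.float64(0.001)}
```

{"api": "step_arm", "payload": {"moves": [{"tx": 0, "ty": 0, "tz": 15, "roll": 0}, {"tx": 0, "ty": 0, "tz": 28, "roll": 0}, {"tx": 0, "ty": -5, "tz": 44, "roll": 0}, {"tx": 0, "ty": -9, "tz": 57, "roll": 0}, {"tx": 0, "ty": -12, "tz": 71, "roll": 0}, {"tx": 0, "ty": -14, "tz": 85, "roll": 0}, {"tx": 0, "ty": -14, "tz": 99, "roll": 0}, {"tx": 0, "ty": -13, "tz": 113, "roll": 0}, {"tx": 0, "ty": -11, "tz": 127, "roll": 0}, {"tx": 0, "ty": -8, "tz": 137, "roll": 0}, {"tx": 0, "ty": -7, "tz": 140, "roll": 0}, {"tx": 0, "ty": -7, "tz": 140, "roll": 0}]}}

```text
t: 41.07
eef_pos: [510.6, -318.6, 74.8]
tcp_rot: [-3.141, 0.001, 1.542]
ft_force: [-4.4, 2.0, 7.0]
opening: 0.004
grip_force: 3.3
```

{"api": "step_arm", "payload": {"moves": [{"tx": 0, "ty": 0, "tz": 1, "roll": 0}, {"tx": 0, "ty": 0, "tz": 1, "roll": 0}, {"tx": 0, "ty": 0, "tz": 1, "roll": 0}]}}

```text
t: 41.32
eef_pos: [510.8, -318.7, 74.4]
tcp_rot: [3.141, 0.001, 1.542]
ft_force: [-4.6, 2.0, 7.7]
opening: 0.002
grip_force: 3.8
```

{"api": "step_arm", "payload": {"moves": [{"tx": 0, "ty": 0, "tz": 1, "roll": 0}, {"tx": 0, "ty": 0, "tz": 2, "roll": 0}, {"tx": 0, "ty": 0, "tz": 2, "roll": 0}, {"tx": 0, "ty": 0, "tz": 2, "roll": 0}]}}

```text
t: 41.65
eef_pos: [510.8, -318.7, 74.1]
tcp_rot: [3.14, 0.002, 1.542]
ft_force: [-9.1, 4.4, 26.0]
opening: 0.001
grip_force: 12.6
```

```bash
python3 - <<'E'
from plan import *
from cell import optics
print(env.state()["ft_force"],env.state()["eef_pos"])
d=optics.read_camera("scene"); hsv=cv2.cvtColor(d["pixels"],cv2.COLOR_BGR2HSV)
m=cv2.inRange(hsv[220:400,120:300],np.array((0,150,60)),np.array((6,255,255))); print(cv2.boundingRect(m))
cv2.imwrite("pics/s8.png",cv2.resize(d["pixels"][200:370,120:330],None,fx=3,fy=3))
E
```

```text
[-9.0642384   4.43417989 26.00482396] [ 510.83082661 -318.72377243   74.08201201]
(63, 56, 117, 25)
```

View pics/s8.png

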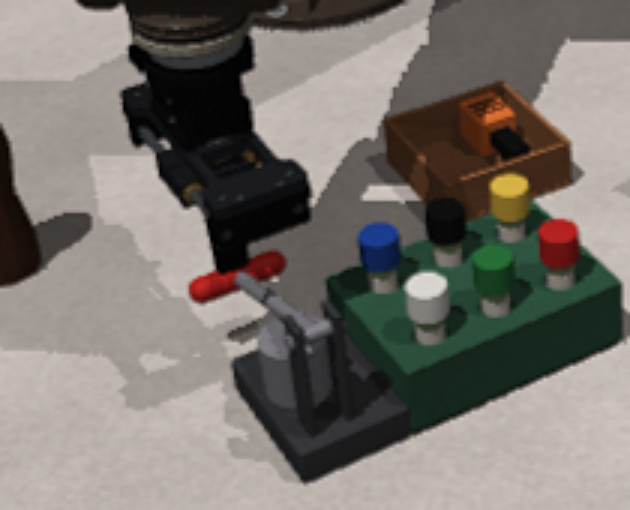

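The lever is at its lower stop: the force rose to 26 N with no further travel. Next is the return and two more strokes, plus one extra for margin.

{"api": "step_arm", "payload": {"moves": [{"tx": 0, "ty": -3, "tz": -15, "roll": 0}, {"tx": 0, "ty": -6, "tz": -30, "roll": 0}, {"tx": 0, "ty": -7, "tz": -45, "roll": 0}, {"tx": 0, "ty": -7, "tz": -58, "roll": 0}, {"tx": 0, "ty": -5, "tz": -72, "roll": 0}, {"tx": 0, "ty": -2, "tz": -86, "roll": 0}, {"tx": 0, "ty": 2, "tz": -100, "roll": 0}, {"tx": 0, "ty": 7, "tz": -120, "roll": 0}, {"tx": 0, "ty": 7, "tz": -143, "roll": 0}, {"tx": 0, "ty": 7, "tz": -143, "roll": 0}, {"tx": 0, "ty": 7, "tz": -143, "roll": 0}, {"tx": 0, "ty": 7, "tz": -143, "roll": 0}]}}

```text
t: 42.7
eef_pos: [517.4, -318.8, 213.6]
tcp_rot: [3.141, 0.0, 1.542]
ft_force: [0.4, 0.5, 0.0]
opening: 0.001
grip_force: 0.0
```

{"api": "step_arm", "payload": {"moves": [{"tx": 0, "ty": 0, "tz": 15, "roll": 0}, {"tx": 0, "ty": 0, "tz": 28, "roll": 0}, {"tx": 0, "ty": -5, "tz": 44, "roll": 0}, {"tx": 0, "ty": -9, "tz": 57, "roll": 0}, {"tx": 0, "ty": -12, "tz": 71, "roll": 0}, {"tx": 0, "ty": -14, "tz": 85, "roll": 0}, {"tx": 0, "ty": -14, "tz": 99, "roll": 0}, {"tx": 0, "ty": -13, "tz": 113, "roll": 0}, {"tx": 0, "ty": -11, "tz": 127, "roll": 0}, {"tx": 0, "ty": -8, "tz": 139, "roll": 0}, {"tx": 0, "ty": -7, "tz": 143, "roll": 0}, {"tx": 0, "ty": -7, "tz": 143, "roll": 0}]}}

```text
t: 43.7
eef_pos: [508.1, -318.8, 73.6]
tcp_rot: [-3.138, -0.0, 1.542]
ft_force: [-24.8, 5.7, 50.4]
opening: 0.004
grip_force: 25.7
```

{"api": "step_arm", "payload": {"moves": [{"tx": 0, "ty": 0, "tz": 0, "roll": 0}, {"tx": 0, "ty": 0, "tz": 0, "roll": 0}, {"tx": 0, "ty": 0, "tz": 0, "roll": 0}]}}

```text
t: 43.95
eef_pos: [508.1, -318.8, 73.6]
tcp_rot: [-3.139, -0.0, 1.542]
ft_force: [-24.1, 5.9, 51.0]
opening: 0.007
grip_force: 25.4
```

{"api": "step_arm", "payload": {"moves": [{"tx": 0, "ty": -3, "tz": -15, "roll": 0}, {"tx": 0, "ty": -6, "tz": -30, "roll": 0}, {"tx": 0, "ty": -7, "tz": -45, "roll": 0}, {"tx": 0, "ty": -7, "tz": -58, "roll": 0}, {"tx": 0, "ty": -5, "tz": -72, "roll": 0}, {"tx": 0, "ty": -2, "tz": -86, "roll": 0}, {"tx": 0, "ty": 2, "tz": -100, "roll": 0}, {"tx": 0, "ty": 7, "tz": -120, "roll": 0}, {"tx": 0, "ty": 7, "tz": -143, "roll": 0}, {"tx": 0, "ty": 7, "tz": -143, "roll": 0}, {"tx": 0, "ty": 7, "tz": -143, "roll": 0}, {"tx": 0, "ty": 7, "tz": -143, "roll": 0}]}}

```text
t: 44.95
eef_pos: [516.8, -319.0, 212.1]
tcp_rot: [-3.14, -0.001, 1.541]
ft_force: [0.1, 0.4, -0.6]
opening: 0.003
grip_force: 0.0
```

{"api": "step_arm", "payload": {"moves": [{"tx": 0, "ty": 0, "tz": 15, "roll": 0}, {"tx": 0, "ty": 0, "tz": 28, "roll": 0}, {"tx": 0, "ty": -5, "tz": 44, "roll": 0}, {"tx": 0, "ty": -9, "tz": 57, "roll": 0}, {"tx": 0, "ty": -12, "tz": 71, "roll": 0}, {"tx": 0, "ty": -14, "tz": 85, "roll": 0}, {"tx": 0, "ty": -14, "tz": 99, "roll": 0}, {"tx": 0, "ty": -13, "tz": 113, "roll": 0}, {"tx": 0, "ty": -11, "tz": 127, "roll": 0}, {"tx": 0, "ty": -8, "tz": 139, "roll": 0}, {"tx": 0, "ty": -7, "tz": 143, "roll": 0}, {"tx": 0, "ty": -7, "tz": 143, "roll": 0}]}}

```text
t: 45.95
eef_pos: [507.6, -318.8, 73.4]
tcp_rot: [-3.137, -0.001, 1.542]
ft_force: [-27.2, 6.4, 56.5]
opening: 0.007
grip_force: 28.8
```

{"api": "step_arm", "payload": {"moves": [{"tx": 0, "ty": 0, "tz": 0, "roll": 0}, {"tx": 0, "ty": 0, "tz": 0, "roll": 0}, {"tx": 0, "ty": 0, "tz": 0, "roll": 0}]}}

```text
t: 46.2
eef_pos: [507.6, -318.8, 73.4]
tcp_rot: [-3.138, -0.001, 1.541]
ft_force: [-26.2, 6.6, 56.5]
opening: 0.004
grip_force: 28.3
```

{"api": "step_arm", "payload": {"moves": [{"tx": 0, "ty": -3, "tz": -15, "roll": 0}, {"tx": 0, "ty": -6, "tz": -30, "roll": 0}, {"tx": 0, "ty": -7, "tz": -45, "roll": 0}, {"tx": 0, "ty": -7, "tz": -58, "roll": 0}, {"tx": 0, "ty": -5, "tz": -72, "roll": 0}, {"tx": 0, "ty": -2, "tz": -86, "roll": 0}, {"tx": 0, "ty": 2, "tz": -100, "roll": 0}, {"tx": 0, "ty": 7, "tz": -120, "roll": 0}, {"tx": 0, "ty": 7, "tz": -143, "roll": 0}, {"tx": 0, "ty": 7, "tz": -143, "roll": 0}, {"tx": 0, "ty": 7, "tz": -143, "roll": 0}, {"tx": 0, "ty": 7, "tz": -143, "roll": 0}]}}

```text
t: 47.2
eef_pos: [516.7, -319.1, 211.6]
tcp_rot: [-3.14, -0.001, 1.541]
ft_force: [-0.3, 0.7, -0.3]
opening: 0.006
grip_force: 0.0
```

```bash
python3 - <<'E'
from h import *
from cell import optics
d=optics.read_camera("scene")["pixels"]; hsv=cv2.cvtColor(d,cv2.COLOR_BGR2HSV)
print(blob(hsv,(194,253),(0,150,60),(6,255,255),25), "start was (192.8,252.3)")
E
```

```text
(array([192.859375 , 252.4296875]), np.int32(256)) start was (192.8,252.3)
```

{"api": "step_arm", "payload": {"moves": [{"tx": 0, "ty": 0, "tz": 12, "roll": 0}, {"tx": 0, "ty": 0, "tz": 26, "roll": 0}, {"tx": 0, "ty": -4, "tz": 41, "roll": 0}, {"tx": 0, "ty": -8, "tz": 54, "roll": 0}, {"tx": 0, "ty": -10, "tz": 68, "roll": 0}, {"tx": 0, "ty": -12, "tz": 82, "roll": 0}, {"tx": 0, "ty": -12, "tz": 96, "roll": 0}, {"tx": 0, "ty": -11, "tz": 110, "roll": 0}, {"tx": 0, "ty": -8, "tz": 124, "roll": 0}, {"tx": 0, "ty": -6, "tz": 136, "roll": 0}, {"tx": 0, "ty": -5, "tz": 139, "roll": 0}, {"tx": 0, "ty": -5, "tz": 139, "roll": 0}]}}

```text
t: 48.25
eef_pos: [510.6, -318.9, 74.2]
tcp_rot: [-3.138, -0.001, 1.541]
ft_force: [-10.1, 1.3, 16.9]
opening: 0.005
grip_force: 8.7
```

{"api": "step_arm", "payload": {"moves": [{"tx": 0, "ty": -3, "tz": -15, "roll": 0}, {"tx": 0, "ty": -6, "tz": -30, "roll": 0}, {"tx": 0, "ty": -7, "tz": -45, "roll": 0}, {"tx": 0, "ty": -7, "tz": -58, "roll": 0}, {"tx": 0, "ty": -5, "tz": -72, "roll": 0}, {"tx": 0, "ty": -2, "tz": -86, "roll": 0}, {"tx": 0, "ty": 2, "tz": -100, "roll": 0}, {"tx": 0, "ty": 5, "tz": -130, "roll": 0}, {"tx": 0, "ty": 5, "tz": -165, "roll": 0}, {"tx": 0, "ty": 5, "tz": -195, "roll": 0}, {"tx": 0, "ty": 5, "tz": -195, "roll": 0}, {"tx": 0, "ty": 5, "tz": -195, "roll": 0}]}}

```text
t: 49.25
eef_pos: [517.3, -319.5, 269.3]
tcp_rot: [3.141, 0.001, 1.541]
ft_force: [-0.1, 0.7, -0.5]
opening: 0.005
grip_force: 0.0
```

```bash
python3 - <<'E'
from h import *
from cell import env,optics
a=optics.read_camera("scene")["pixels"]; hsv=cv2.cvtColor(a,cv2.COLOR_BGR2HSV)
print(blob(hsv,(194,253),(0,150,60),(6,255,255),25))
cv2.imwrite("pics/s9.png",cv2.resize(a[150:380,80:460],None,fx=2,fy=2))
E
```

```text
(array([192.7953668 , 252.40540541]), np.int32(259))
```

View pics/s9.png

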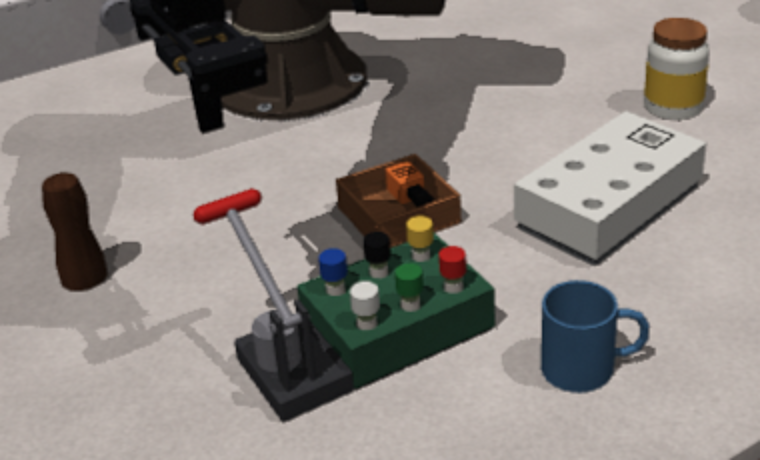

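The tubes are seated, the plug is in the tray, the lever is up, the mug, canister and mill are untouched, and the robot is clear.

```bash
python3 -c "
from cell import env
print(env.job_done())"
```

```text
the job is handed in; nothing more can be done
None
```

The job is handed in, with no verdict returned: the plug was pulled first and lies in the tray, all six tubes stand fully down in the keeper, the lever had four full strokes and is back up, and the mug, canister and mill were left where they were.

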